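# Set the rack-guide adjuster of a steering gear

## Task

The steering gear in the fixture is being adjusted: turn the knob on the pinion shaft in small turns until the pointer on the rack stands at the long centre line of the scale (do not push the rack or pointer themselves), and let go of it. Then screw the knurled adjuster cap on top of the housing fully in (clockwise) until it bottoms out, back it off a quarter turn, and finish still gripping the cap there so that it cannot turn while the lock nut is tightened. Leave the rack centred and do not disturb the scraper, the coil spring and the feeler gauge lying beside the fixture.

Things in the scene. Friction and masses are not known exactly. Their poses are not given: they have to be found in the camera images.
- steering_gear: rack-and-pinion steering gear in a fixture that stays put: grey base plate, aluminium housing tube along y, 97 mm up, rack ends standing out 285 mm to -y, 185 mm to +y. Origin on the table under the cap's axis (= z axis); x points away from the knob, y along the rack. The boss under the cap is 55 mm wide and ends at z = 135 mm; the pinion housing (53 mm wide) reaches to x = -60 mm
- knob_grip (a point): middle of the round knurled steel knob on the pinion shaft (36 mm in diameter, 40 mm long), on its level axis, which is the x line of steering_gear at y = 0, z = 75 mm; 105 mm in front (-x) of the cap's axis. Free all round; take it across its diameter from above and turn it by tilting the gripper about the axis
- pinion (a joint): turn of the knob (rad), 0 with the rack centred; grows counter-clockwise as seen facing the knob's free end, which moves rack and pointer to +y of steering_gear, 10 mm per rad; stays where it is left (friction about 0.1 N m); starts between 0.4 and 1.2
- pointer_tip (a point): tip of the small pointer clamped to the bare rack on the -y side; it travels along y over the scale with the rack
- scale_mark (a point): point on the long centre line (along x) of the steel scale plate under the pointer tip (plate 84 mm long, short ticks every 5 mm), at y = -195 mm of steering_gear. The pointer is at the mark when both have the same y in the frame of steering_gear; the tip is 2.8 mm higher
- rack (a joint): travel of the rack (m), 0 with the pointer exactly at the mark, positive to +y of steering_gear
- cap_grip (a point): centre of the round knurled steel adjuster cap (42 mm in diameter, 28 mm high), on its upright axis about 165 mm above the table (it rises 2 mm a turn). A narrower hex lock nut, 8 mm thick, sits 2 mm under the cap and turns with it, 6 mm clear of the boss when the cap is home
- cap (a joint): turn of the cap (rad): 0 when bottomed out on a solid stop, growing as it is unscrewed (counter-clockwise from above); starts between 2.0 and 4.2, already caught in its thread; stays where it is left (friction about 0.12 N m); any grip angle will do, so it can be turned in several grasps
- cap_groove (a point): outer end of the radial groove in the cap's top face, which shows its turn: 17.5 mm from the axis, at the side of the knob (-x of steering_gear) when the cap is bottomed out
- scraper: loose gasket scraper with a wooden handle, 40 x 149 x 16 mm, lying beside the fixture; leave alone. Origin under its middle, length along y
- spare_spring: loose coil spring standing upright, 32 mm in diameter, 45 mm high; leave alone. Origin under its middle
- feeler_gauge: loose folded feeler gauge, 27 x 105 x 12 mm, length along y; leave alone. Origin under its middle

How it is judged:
By the outcome, as a careful person would: the job done as asked, in the order asked, and still so for the second after the job is handed in, while the arm keeps its last pose, push and grip.
It also fails if it takes over 58 s, if anything falls off the work surface, if the arm or the gripper's body presses on something with over 40 N, if the wrist force passes 120 N, or if a joint passes its speed limit or range.

## Robot

A 6-joint arm with a two-finger parallel gripper is mounted at the origin on a cart in front of the work surface, level with it; the furniture and walls round the work are solid. World frame = base frame: x ahead of the robot, y to its left, z up, the work surface at z = 0. Lengths are in m, angles in rad, forces in N, time in s.
With the tool pointing down it reaches from about 0.275 to 1 m from the base axis. Payload 8.4 kg.
Tool frame: the origin (TCP) lies on the centre line of the jaws, within the pads' length; the fingertips stand 14 mm ahead of it and the grasp point (between the pads) lies 5 mm behind it; z points along the fingers, x is the direction in which the jaws open and shut, and the axes are right-handed (so a half turn about z gives the same grasp; the last joint's range is limited). The gripper opens to 85 mm and grips with 20 to 120 N. Pads are 22 mm wide; open, the fingers measure 114 mm over their backs; the gripper's body (76 mm by 85 mm) begins 54 mm behind the grasp point. The pads swing forward as they close: fully open they stand 13 mm farther back than shut.
Start: joints at [-1.197, 0.353, 1.633, -0, 1.155, -0.002], TCP at [0.229, -0.581, 0.218] pointing down, gripper open.
Joint ranges: [-2.63, 2.63], [-0.92, 2.1], [0.06, 2.66], [-1.3, 4.44], [0, 2.69], [-3.02, 3.02]. Speed limits (rad/s): [2.22, 2.22, 2.79, 3.14, 3.14, 3.14].

## Interface

Orientations are given as [roll, pitch, yaw] about the fixed x, y, z axes, in that order (R = Rz(yaw) Ry(pitch) Rx(roll)).
In Python, from plant import monitor, camera, order, models gives the robot as it stands. The module is installed in compiled form; this text tells all that it offers.
- The arm moves only by the shell command python3 -m handwheel 'ROWS'. ROWS is JSON, a list of rows, each an object of numbers: "dx", "dy", "dz": the shift along the tool's x, y, z in mm; "rx", "ry", "rz": the turn, a rotation vector about the tool's x, y, z in degrees; "fingers": the finger opening in mm, from 0 to 85.4. In form: [{"dx": .., "dy": .., "dz": .., "rx": .., "ry": .., "rz": .., "fingers": ..}, ...]. A call has 1 to 5 rows; each row is the pose to reach, as a shift and turn from the pose commanded when the call began, along the tool's axes at that moment; what a row does not reach only later rows make up. A row lasts 1/12 s, in which the tool goes at most 41.7 mm and 7.16 degrees, less where a joint would pass 70% of its speed; a pose out of reach is approached as far as the arm can. A call with a gripper value outside its range is refused whole. The fingers move at their own pace and stop on an object; the grip force is fixed at half the most. Time passes only in rows, so rows that repeat a pose let the fingers close. It gives the time, the measured TCP pose, the force and the opening at its end, in the units of the state.
- monitor.state(): the state, without advancing time (a new reading comes with each control period).
- camera(name): name is "side" or "top" or "wrist"; returns a dict with "img" (480x640x3 uint8, red, green, blue), "z_map" (480x640 float32, m along the optical axis (not along the pixel's ray), 0 where there is no reading), "fx", "fy", "cx", "cy" (pixels), "rvec" (rotation vector, rad) and "tvec" (3), from world to camera coordinates, as OpenCV has them; the wrist camera has in their place "T_tool_cam" (4x4, takes a point from camera to tool coordinates, whose origin is the TCP and whose axes are the tool frame's). Camera axes: x right, y down, z forward; pixel columns grow to the right and rows downward; lengths in m; the calibration is good to about 2 mm. A picture is of the moment at which its call begins: read the wrist's pose just before it.
- order.sign_off(): hands the job in, once; it reports no verdict.
Trained networks look in a picture, given as the dict that the camera call returned (one of the last four; its "shot" number tells which), for a name from the list of things; names that differ only in an ending like _2 or _b are one class to them, and where a whole thing is asked for, a point or a joint stands for the part that bears it (a point fixed in the world has none). Each returns a list of dicts, best first, with "conf" (0 to 1); they miss things now and then, are a little off and sometimes report something else, mostly with a low value. They report only what shows in the picture. A call takes as long as a camera call.
- models.look_for(target, picture): "location" ([column, row] in pixels, amid what is visible of it).
- models.silhouettes(target, picture): "pixels" (480x640 bool, what is visible of it) and "location" ([column, row] in pixels, amid what is visible of it).
- models.landmark_of(target, picture): "location" ([column, row] in pixels: a listed point, or the origin of a listed thing).
The state is a dict: "time_s": time; "joints": joint angles; "joint_vel": joint speeds; "tau": joint torques, N m; "eef_pos": TCP position; "tool_rot": TCP orientation; "wrist_force": force on the tool from outside, world axes, zero at the start; "wrist_torque": the same for the moment, N m; "width": finger opening in m.
Only numpy, scipy, OpenCV 4.12 (cv2) and the standard library are available. Lean on these libraries where they do the work, as an engineer would, in place of code of your own. Each camera call takes 0.05 s, during which the arm holds its last target.

## Working session

There is one attempt and no reset: what is moved stays moved. The work goes in short steps, Python scripts to look and compute and a shell command to move; the robot and the scene stay as the last step left them, time stands still between calls to the robot, and variables do not carry over. Pictures are saved under pics/ and viewed, and the job is handed in when it is done.

```bash
mkdir -p pics; cat > h.py <<'E'
import numpy as np, cv2
from plant import monitor, camera, order, models
from scipy.spatial.transform import Rotation as R
def T_wc(c,st=None):
    T=np.eye(4)
    if 'rvec' in c:
        T[:3,:3]=cv2.Rodrigues(np.array(c['rvec'],float))[0];T[:3,3]=np.array(c['tvec']).ravel();return np.linalg.inv(T)
    T[:3,:3]=R.from_euler('xyz',st['tool_rot']).as_matrix();T[:3,3]=st['eef_pos'];return T@np.array(c['T_tool_cam'])
def ray(c,px,st=None):
    T=T_wc(c,st);d=np.array([(px[0]-c['cx'])/c['fx'],(px[1]-c['cy'])/c['fy'],1]);return T[:3,3],T[:3,:3]@d
def atz(c,px,z,st=None):
    o,d=ray(c,px,st);return o+d*(z-o[2])/d[2]
def proj(c,p,st=None):
    q=np.linalg.inv(T_wc(c,st))@np.append(p,1);return np.array([c['fx']*q[0]/q[2]+c['cx'],c['fy']*q[1]/q[2]+c['cy']])
def save(c,n): cv2.imwrite('pics/'+n+'.png',c['img'][:,:,::-1])
E
python3 - <<'E'
from h import *
st=monitor.state();print(st)
for n in ['side','top','wrist']:
    st=monitor.state();c=camera(n);save(c,n+'0')
    print(n,T_wc(c,st).round(3).tolist(),c['fx'])
    for t in ['steering_gear','knob_grip','pointer_tip','scale_mark','cap_grip','cap_groove','scraper','spare_spring','feeler_gauge']:
        l=models.landmark_of(t,c)[:2]
        for d in l:
            u=np.array(d['location']);z=c['z_map'][int(u[1]),int(u[0])];o,dd=ray(c,u,st)
            print(t,u.round(1),round(d['conf'],2),(o+dd*z).round(3))
E
```

```text
{'time_s': 0.0, 'joints': array([-1.19739942e+00,  3.53612508e-01,  1.63416039e+00,  2.20678657e-05,
        1.15519165e+00, -2.41914676e-03]), 'joint_vel': array([ 2.53612125e-04,  1.88932334e-04, -1.84356514e-05, -1.92037503e-03,
       -9.54408084e-04, -2.31444019e-04]), 'tau': array([-1.01549398e-03, -6.05268216e+01, -3.42068124e+01,  3.18296919e-06,
        9.27800807e-03, -9.51486186e-06]), 'eef_pos': array([ 0.22920611, -0.5809116 ,  0.21707272]), 'tool_rot': array([-3.14156916e+00,  1.37184108e-03, -1.19498918e+00]), 'wrist_force': array([ 0.20597474, -0.25234991, -0.07123115]), 'wrist_torque': array([0.01030976, 0.02624437, 0.02432049]), 'width': 0.08535202290176044}
side [[1.0, -0.013, -0.007, 0.578], [0.002, -0.333, 0.943, -0.97], [-0.015, -0.943, -0.333, 0.409], [0.0, 0.0, 0.0, 1.0]] 508.5762461572884
steering_gear [313.8 302.4] 0.85 [ 0.556 -0.303  0.072]
knob_grip [249.6 271.7] 0.59 [ 0.45  -0.211  0.082]
pointer_tip [306.1 309.2] 0.75 [ 0.547 -0.349  0.085]
scale_mark [308.  316.9] 0.67 [ 0.55  -0.371  0.085]
cap_grip [314.  214.6] 0.64 [ 0.556 -0.191  0.171]
cap_groov
[... 312 characters left out ...]
top [[-0.015, -0.996, 0.085, 0.523], [-1.0, 0.015, 0.0, -0.145], [-0.001, -0.085, -0.996, 0.97], [0.0, 0.0, 0.0, 1.0]] 455.7991522039909
steering_gear [331.8 261.2] 0.88 [ 0.546 -0.165  0.179]
knob_grip [344.4 314.9] 0.6 [ 0.446 -0.189  0.092]
scale_mark [436.7 259.2] 0.62 [ 0.55  -0.37   0.086]
cap_grip [334.4 257.3] 0.68 [ 0.553 -0.169  0.179]
cap_groove [340.6 253. ] 0.82 [ 0.56  -0.18   0.178]
scraper [427.1 289.6] 0.7 [ 0.489 -0.366  0.016]
spare_spring [334.6 218.1] 0.69 [ 0.644 -0.177 -0.   ]
feeler_gauge [278.6 321. ] 0.61 [ 0.429 -0.056  0.011]
wrist [[0.367, -0.883, -0.293, 0.304], [-0.93, -0.348, -0.115, -0.552], [-0.0, 0.314, -0.949, 0.374], [0.0, 0.0, 0.0, 1.0]] 421.673918895135
```

View pics/side0.png

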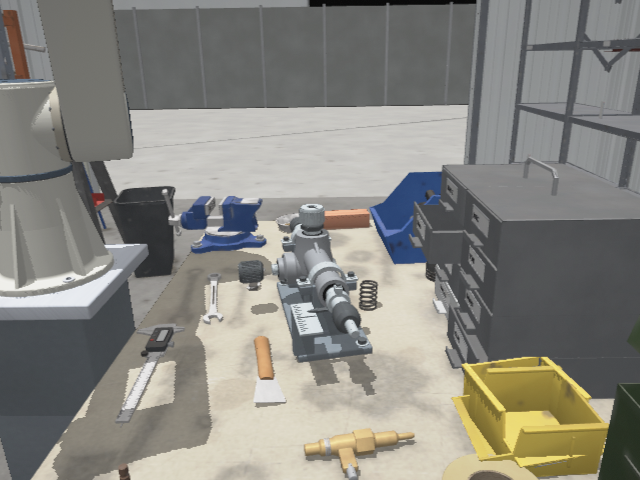

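View pics/top0.png

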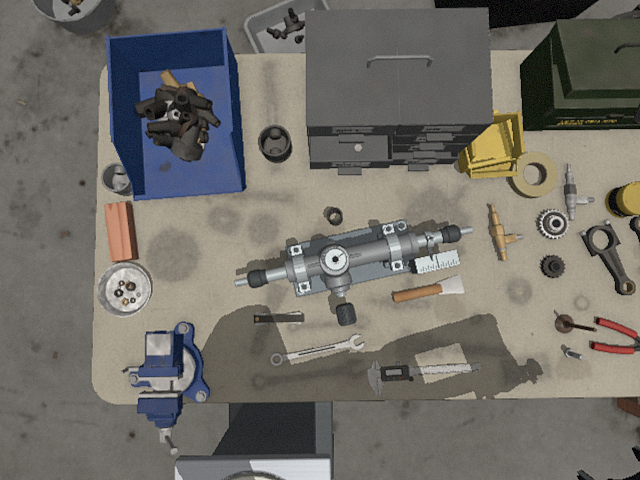

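```bash
python3 - <<'E'
import cv2
a=cv2.imread('pics/top0.png');b=cv2.imread('pics/side0.png')
cv2.imwrite('pics/top0z.png',cv2.resize(a[200:350,280:480],None,fx=4,fy=4,interpolation=2))
cv2.imwrite('pics/side0z.png',cv2.resize(b[190:340,220:420],None,fx=4,fy=4,interpolation=2))
E
```

```text
(no output)
```

View pics/top0z.png

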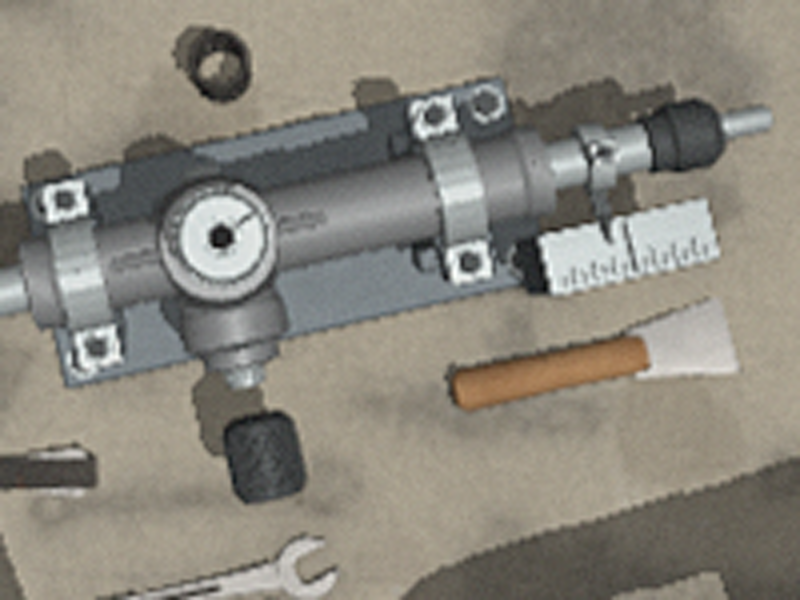

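View pics/side0z.png

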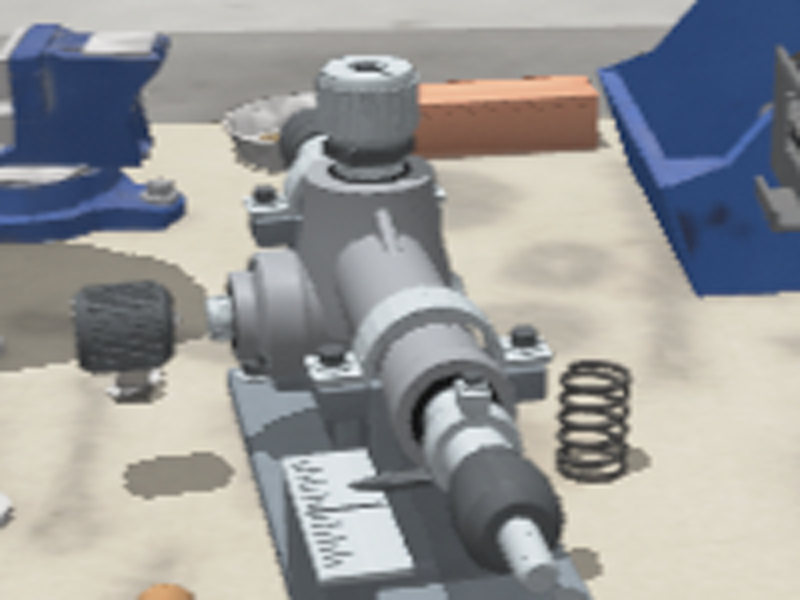

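```bash
python3 - <<'E'
from h import *
c=camera('top')
T=T_wc(c)
v,u=np.mgrid[0:480,0:640];z=c['z_map']
P=np.stack([(u-c['cx'])/c['fx']*z,(v-c['cy'])/c['fy']*z,z],-1)@T[:3,:3].T+T[:3,3]
for t in ['cap_grip','knob_grip','pointer_tip','scale_mark','steering_gear']:
    for d in models.silhouettes(t,c)[:1]:
        p=P[d['pixels']&(z>0)];print(t,d['conf'],len(p),p.mean(0).round(4),np.percentile(p,[2,50,98],axis=0).round(4).tolist())
m=(np.hypot(P[...,0]-.553,P[...,1]+.169)<.05)&(P[...,2]>.165)
p=P[m];print('cap',len(p),p.mean(0),p.min(0),p.max(0)); 
pts=np.argwhere(m)[:,::-1].astype(np.int32);cc,r=cv2.minEnclosingCircle(pts);print(cc,r,atz(c,cc,np.median(p[:,2])))
# tube axis: ridge z
m=(np.abs(P[...,0]-.55)<.12)&(P[...,1]<-.05)&(P[...,1]>-.42)&(P[...,2]>.095)&(P[...,2]<.135)
p=P[m];print(len(p))
for a in np.arange(-.4,0,.03):
    q=p[(p[:,1]>a)&(p[:,1]<a+.03)]
    if len(q): print(round(a,2),len(q),q[:,:2].mean(0).round(4),q[:,2].max().round(4))
m=(np.hypot(P[...,0]-.446,P[...,1]+.19)<.04)&(P[...,2]>.07)
p=P[m];print('knob',len(p),p.mean(0).round(4));r=cv2.minAreaRect((p[:,:2]*1000).astype(np.float32));print(r)
for n in ['knob_grip','pointer_tip','scale_mark','cap_groove']:
    print(n,[(np.round(d['location'],1),round(d['conf'],2)) for d in models.landmark_of(n,c)[:2]])
E
```

```text
cap_grip 0.62 455 [ 0.5501 -0.1709  0.1779] [[0.5314, -0.1897, 0.1392], [0.5501, -0.1706, 0.1793], [0.5692, -0.1518, 0.1826]]
knob_grip 0.9 437 [ 0.4528 -0.1912  0.0883] [[0.4291, -0.2098, 0.0776], [0.4514, -0.1902, 0.0895], [0.4896, -0.1754, 0.0952]]
pointer_tip 0.69 1301 [ 0.5608 -0.22    0.1073] [[0.5079, -0.4283, 0.0913], [0.5786, -0.341, 0.1083], [0.6116, 0.0074, 0.1199]]
scale_mark 0.67 9055 [ 0.5515 -0.2194  0.0846] [[0.4498, -0.4032, 0.0099], [0.5511, -0.2126, 0.1023], [0.6184, -0.0218, 0.1798]]
steering_gear 0.97 9016 [ 0.5522 -0.2197  0.0842] [[0.4501, -0.4022, 0.0096], [0.5519, -0.2136, 0.1023], [0.62, -0.0229, 0.1798]]
cap 1708 [ 0.53071817 -0.15207581  0.76035349] [ 0.52347554 -0.19152806  0.16601261] [ 0.5716174  -0.14544011  0.9695847 ]
(314.0, 237.5) 387.35296630859375 [ 0.52347554 -0.14544011  0.9695847 ]
4186
-0.4 271 [ 0.5969 -0.3857] 0.1173
-0.37 229 [ 0.5893 -0.3534] 0.128
-0.34 277 [ 0.582  -0.3224] 0.1224
-0.31 516 [ 0.5705 -0.2928] 0.1275
-0.28 484 [ 0.5775 -0.2675] 0.1282
-0.25 345 [ 0.5645 -0.2353] 0.1225
-0.22 342 [ 0.551  -0.2052] 0.1348
-0.19 262 [ 0.5229 -0.1763] 0.135
-0.16 260 [ 0.5449 -0.1424] 0.1349
-0.13 580 [ 0.5338 -0.1135] 0.1275
-0.1 385 [ 0.5407 -0.0885] 0.1268
-0.07 127 [ 0.5271 -0.0601] 0.113
knob 407 [ 0.4501 -0.1918  0.0887]
((457.0385437011719, -190.82557678222656), (57.68532180786133, 36.342445373535156), 11.616867065429688)
knob_grip [(array([343.5, 314.5]), 0.93)]
pointer_tip [(array([334.9, 219.1]), 0.52)]
scale_mark [(array([438.3, 259.6]), 0.69)]
cap_groove [(array([342.4, 253. ]), 0.95)]
```

```bash
cat >> h.py <<'E'
C=np.array([.5505,-.1705]);Y=.205
def g2w(p):
    c,s=np.cos(Y),np.sin(Y);return np.array([C[0]+c*p[0]-s*p[1],C[1]+s*p[0]+c*p[1],p[2]])
def w2g(p):
    c,s=np.cos(Y),np.sin(Y);d=np.array(p[:2])-C;return np.array([c*d[0]+s*d[1],-s*d[0]+c*d[1],p[2]])
def Rt(yaw,tilt=0): # tilt: rotation about gear +x
    return R.from_rotvec(np.array([np.cos(Y),np.sin(Y),0])*tilt)*R.from_euler('xyz',[np.pi,0,yaw])
def go(p,Rg,st=None):
    st=st or monitor.state();R0=R.from_euler('xyz',st['tool_rot'])
    print('d',(R0.inv().apply(np.array(p)-st['eef_pos'])*1000).round(1),'r',np.degrees((R0.inv()*Rg).as_rotvec()).round(2),'t',round(st['time_s'],2))
E
python3 - <<'E'
from h import *
go(g2w([-.03,-.195,.2]),Rt(Y+np.pi/2))
E
```

```text
d [ -77.3 -386.8   17.8] r [  -0.      0.   -170.21] t 2.0
```

```bash
python3 -m handwheel '[{"dx":-77,"dy":-387,"dz":0,"rz":-170},{"dx":-77,"dy":-387,"dz":0,"rz":-170},{"dx":-77,"dy":-387,"dz":0,"rz":-170},{"dx":-77,"dy":-387,"dz":0,"rz":-170},{"dx":-77,"dy":-387,"dz":0,"rz":-170}]'; python3 -c "
from h import *
go(g2w([-.03,-.195,.2]),Rt(Y+np.pi/2));print(monitor.state()['joints'])"
```

```text
d [ -77.3 -386.8   17.8] r [  -0.      0.   -170.21] t 2.0
[-1.19737722e+00  3.52980482e-01  1.63341542e+00 -1.65170139e-05
  1.15523010e+00 -2.38346118e-03]invalid input at $[0]: expected keys dx, dy, dz, rx, ry, rz, fingers
```

All keys are needed in each row.

```bash
python3 -m handwheel '[{"dx":-77,"dy":-387,"dz":0,"rx":0,"ry":0,"rz":-170,"fingers":85},{"dx":-77,"dy":-387,"dz":0,"rx":0,"ry":0,"rz":-170,"fingers":85},{"dx":-77,"dy":-387,"dz":0,"rx":0,"ry":0,"rz":-170,"fingers":85},{"dx":-77,"dy":-387,"dz":0,"rx":0,"ry":0,"rz":-170,"fingers":85},{"dx":-77,"dy":-387,"dz":0,"rx":0,"ry":0,"rz":-170,"fingers":85}]'; python3 -c "
from h import *
go(g2w([-.03,-.195,.2]),Rt(Y+np.pi/2));print(monitor.state()['joints'])"
```

```text
time_s: 2.42
eef_pos: [0.4059, -0.4674, 0.218]
tool_rot: [3.141, -0.0, -0.564]
wrist_force: [-0.0, 0.2, -1.1]
width: 0.0847
d [  77.5 -167.3   18. ] r [ 3.0000e-02 -0.0000e+00 -1.3408e+02] t 2.42
[-8.58157874e-01  3.43481490e-01  1.64677736e+00  1.18441257e-05
  1.15094989e+00 -2.93844870e-01]
```

```bash
python3 -m handwheel '[{"dx":77,"dy":-167,"dz":18,"rx":0,"ry":0,"rz":-134,"fingers":85},{"dx":77,"dy":-167,"dz":18,"rx":0,"ry":0,"rz":-134,"fingers":85},{"dx":77,"dy":-167,"dz":18,"rx":0,"ry":0,"rz":-134,"fingers":85},{"dx":77,"dy":-167,"dz":18,"rx":0,"ry":0,"rz":-134,"fingers":85},{"dx":77,"dy":-167,"dz":18,"rx":0,"ry":0,"rz":-134,"fingers":85}]'>/dev/null; python3 -c "
from h import *
go(g2w([-.03,-.195,.2]),Rt(Y+np.pi/2));print(monitor.state()['joints'])"
```

```text
d [-2.4  1.  -0.7] r [ 3.000e-02 -9.000e-02 -9.811e+01] t 2.83
[-0.57967956  0.44115342  1.54329798  0.00154368  1.15664306 -0.64376678]
```

```bash
python3 -c "
from h import *
st=monitor.state();c=camera('wrist');save(c,'w1')
import pickle;pickle.dump((st,c),open('w1.pkl','wb'))
for n in ['pointer_tip','scale_mark','cap_grip','cap_groove','knob_grip']:
    for d in models.landmark_of(n,c)[:2]:
        zz={'pointer_tip':.089,'scale_mark':.086,'cap_grip':.165,'cap_groove':.18,'knob_grip':.075}[n]
        p=atz(c,d['location'],zz,st);print(n,np.round(d['location'],1),round(d['conf'],2),p.round(4),w2g(p).round(4))
"
```

```text
pointer_tip [305.2 218.5] 0.82 [ 0.549  -0.3608  0.089 ] [-0.0402 -0.186   0.089 ]
scale_mark [315.  230.2] 0.55 [ 0.5559 -0.3693  0.086 ] [-0.0352 -0.1958  0.086 ]
```

View pics/w1.png

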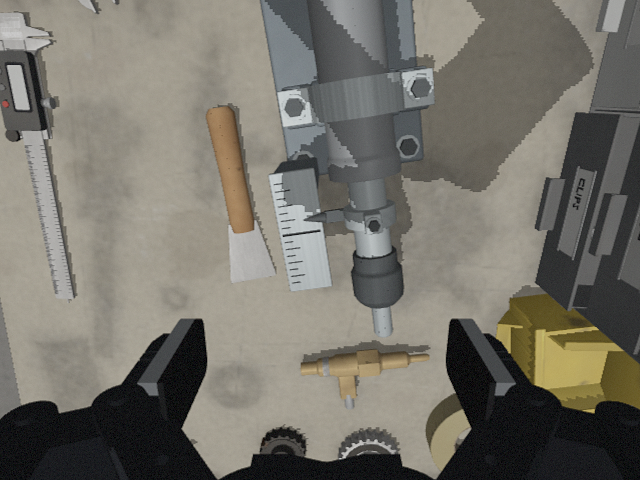

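```bash
python3 - <<'E'
from h import *
import pickle
st,c=pickle.load(open('w1.pkl','rb'))
im=c['img'][160:300,260:410,::-1]
cv2.imwrite('pics/w1z.png',cv2.resize(im,None,fx=4,fy=4,interpolation=2))
T=T_wc(c,st)
z=c['z_map'];v,u=np.mgrid[0:480,0:640]
P=np.stack([(u-c['cx'])/c['fx']*z,(v-c['cy'])/c['fy']*z,z],-1)@T[:3,:3].T+T[:3,3]
print('plate z',P[255,300],P[190,287], 'tip', P[217,308],P[217,315])
# rack axis: points with z>.1
m=(P[...,2]>.105)&(P[...,2]<.135)&(z>0)&(P[...,1]>-.42)&(P[...,1]<-.15)&(np.abs(P[...,0]-.57)<.08)
p=P[m]
for a in np.arange(-.42,-.15,.02):
    q=p[(p[:,1]>a)&(p[:,1]<a+.02)]
    if len(q)>20: print(round(a,2),len(q),((q[:,:2].max(0)+q[:,:2].min(0))/2).round(4),q[:,2].max().round(4),[w2g(x)[0].round(4) for x in q[np.argsort(q[:,2])[-15:]]][::7])
E
```

```text
plate z [ 0.54655206 -0.38844447  0.08382986] [ 0.53628253 -0.34326376  0.08613382] tip [ 0.55082052 -0.35970245  0.08896077] [ 0.5554026  -0.35894382  0.0906717 ]
-0.42 565 [ 0.6001 -0.4068] 0.1147 [np.float64(0.0022), np.float64(0.0052), np.float64(0.0036)]
-0.4 1300 [ 0.5986 -0.39  ] 0.115 [np.float64(-0.0024), np.float64(0.0047), np.float64(0.0014)]
-0.38 806 [ 0.5923 -0.37  ] 0.1118 [np.float64(0.0006), np.float64(0.0034), np.float64(0.0046)]
-0.36 1298 [ 0.5901 -0.35  ] 0.126 [np.float64(0.0034), np.float64(0.0025), np.float64(0.0003)]
-0.34 1434 [ 0.5831 -0.33  ] 0.1208 [np.float64(-0.0023), np.float64(0.0039), np.float64(0.0044)]
-0.32 2440 [ 0.5818 -0.31  ] 0.1204 [np.float64(-0.0049), np.float64(0.0015), np.float64(0.0025)]
-0.3 3602 [ 0.5742 -0.29  ] 0.1267 [np.float64(0.0082), np.float64(0.0011), np.float64(0.0026)]
-0.28 3287 [ 0.5818 -0.27  ] 0.1262 [np.float64(0.003), np.float64(-0.0016), np.float64(0.0032)]
-0.26 3009 [ 0.5675 -0.25  ] 0.1194 [np.float64(0.003), np.float64(0.0031), np.float64(0.0027)]
-0.24 402 [ 0.5655 -0.2374] 0.1197 [np.float64(0.0018), np.float64(0.0036), np.float64(0.0011)]
```

View pics/w1z.png

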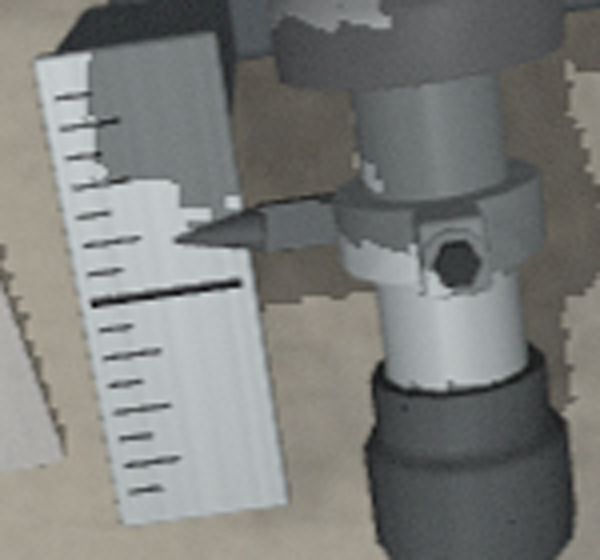

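```bash
cat > sc.py <<'E'
from h import *
import pickle,sys
def meas(f,a,b,t,x0,y0,k):
    st,c=pickle.load(open(f,'rb'))
    q=lambda p:(x0+p[0]/k,y0+p[1]/k)
    A,B,Tp=atz(c,q(a),.086,st),atz(c,q(b),.086,st),atz(c,q(t),.0888,st)
    d=(B-A)[:2];d/=np.linalg.norm(d);n=np.array([-d[1],d[0]])
    print('line dir deg',np.degrees(np.arctan2(d[1],d[0])),'tip ahead mm',1000*n@(Tp-A)[:2],'gear',w2g(A),w2g(B),w2g(Tp))
E
python3 -c "
from sc import *
meas('w1.pkl',(92,303),(241,283),(176,239),260,160,4)
meas('w1.pkl',(122,522),(287,502),(38,58),260,160,4)"
```

```text
line dir deg 11.596339364941313 tip ahead mm 9.803236141546323 gear [-0.05705312 -0.19658355  0.086     ] [-0.03181215 -0.19664932  0.086     ] [-0.04109889 -0.18682185  0.0888    ]
line dir deg 11.147506659316582 tip ahead mm 82.69335382646861 gear [-0.0588239 -0.2370445  0.086    ] [-0.02968908 -0.23734866  0.086     ] [-0.05804353 -0.15435479  0.0888    ]
```

```bash
sed -i 's/Y=.205/Y=.2025/' h.py; python3 -c "
from h import *
go(g2w([-.108,0,.19]),Rt(Y+np.pi/2));print(monitor.state()['joints'])"
```

```text
d [-104.4 -183.7    9.9] r [-1.000e-02  3.000e-02 -9.862e+01] t 3.13
[-5.87426239e-01  4.38382009e-01  1.54622277e+00 -4.05946642e-04
  1.15721019e+00 -6.39391674e-01]
```

```bash
python3 -m handwheel '[{"dx":-104,"dy":-184,"dz":0,"rx":0,"ry":0,"rz":-98.5,"fingers":85},{"dx":-104,"dy":-184,"dz":0,"rx":0,"ry":0,"rz":-98.5,"fingers":85},{"dx":-104,"dy":-184,"dz":0,"rx":0,"ry":0,"rz":-98.5,"fingers":85},{"dx":-104,"dy":-184,"dz":0,"rx":0,"ry":0,"rz":-98.5,"fingers":70},{"dx":-104,"dy":-184,"dz":0,"rx":0,"ry":0,"rz":-98.5,"fingers":70}]'>/dev/null; python3 -c "
from h import *
go(g2w([-.108,0,.19]),Rt(Y+np.pi/2))"
```

```text
d [ 0.8 -1.4  9.9] r [ 2.000e-02  1.000e-02 -6.252e+01] t 3.55
```

```bash
python3 -m handwheel '[{"dx":0,"dy":-1,"dz":0,"rx":0,"ry":0,"rz":-62.5,"fingers":70},{"dx":0,"dy":-1,"dz":0,"rx":0,"ry":0,"rz":-62.5,"fingers":70},{"dx":0,"dy":-1,"dz":0,"rx":0,"ry":0,"rz":-62.5,"fingers":70},{"dx":0,"dy":-1,"dz":0,"rx":0,"ry":0,"rz":-62.5,"fingers":70},{"dx":0,"dy":-1,"dz":0,"rx":0,"ry":0,"rz":-62.5,"fingers":70}]'>/dev/null; python3 -c "
from h import *
go(g2w([-.108,0,.19]),Rt(Y+np.pi/2))"
```

```text
d [ 1.7 -1.5 10.3] r [  0.04   0.03 -26.68] t 3.97
```

```bash
python3 -m handwheel '[{"dx":1,"dy":-1,"dz":0,"rx":0,"ry":0,"rz":-26.7,"fingers":70},{"dx":1,"dy":-1,"dz":0,"rx":0,"ry":0,"rz":-26.7,"fingers":70},{"dx":1,"dy":-1,"dz":0,"rx":0,"ry":0,"rz":-26.7,"fingers":70},{"dx":1,"dy":-1,"dz":0,"rx":0,"ry":0,"rz":-26.7,"fingers":70},{"dx":1,"dy":-1,"dz":0,"rx":0,"ry":0,"rz":-26.7,"fingers":70}]'>/dev/null; python3 -c "
from h import *
go(g2w([-.108,0,.19]),Rt(Y+np.pi/2))
st=monitor.state();c=camera('wrist');save(c,'w2')
import pickle;pickle.dump((st,c),open('w2.pkl','wb'))
print(st['joints'])
for n in ['pointer_tip','scale_mark','cap_grip','cap_groove','knob_grip']:
    for d in models.landmark_of(n,c)[:1]:
        zz={'pointer_tip':.089,'scale_mark':.086,'cap_grip':.165,'cap_groove':.18,'knob_grip':.075}[n]
        p=atz(c,d['location'],zz,st);print(n,np.round(d['location'],1),round(d['conf'],2),p.round(4),w2g(p).round(4))
"
```

```text
d [ 0.9 -0.2 10.1] r [ 0.02  0.03 -0.09] t 4.38
[-4.12277869e-01  1.53829784e-01  1.94372503e+00 -2.09585056e-04
  1.04350976e+00 -2.18390135e+00]
pointer_tip [ 68.8 317.7] 0.89 [ 0.5469 -0.3594  0.089 ] [-0.0415 -0.1843  0.089 ]
scale_mark [ 58.  317.5] 0.7 [ 0.5503 -0.3687  0.086 ] [-0.04   -0.1941  0.086 ]
cap_grip [329.6 450. ] 0.96 [ 0.5521 -0.1695  0.165 ] [0.0017 0.0007 0.165 ]
cap_groove [325.3 309.6] 0.24 [ 0.457  -0.1913  0.18  ] [-0.0958 -0.0015  0.18  ]
knob_grip [325.3 228. ] 0.83 [ 0.4494 -0.193   0.075 ] [-0.1036 -0.0017  0.075 ]
```

View pics/w2.png

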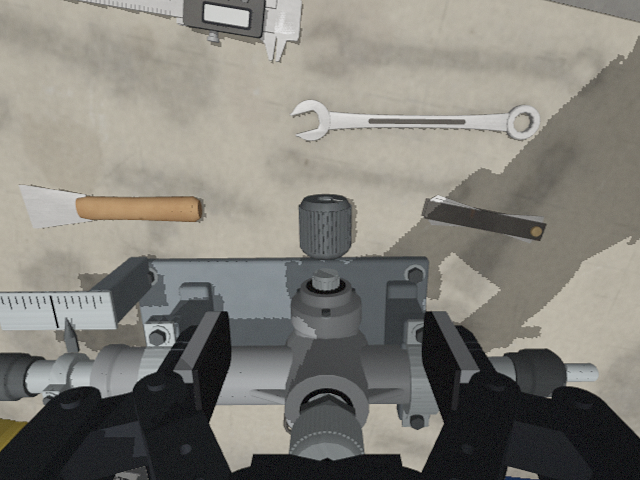

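```bash
python3 - <<'E'
from h import *
import pickle
st,c=pickle.load(open('w2.pkl','rb'))
T=T_wc(c,st);z=c['z_map'];v,u=np.mgrid[0:480,0:640]
P=np.stack([(u-c['cx'])/c['fx']*z,(v-c['cy'])/c['fy']*z,z],-1)@T[:3,:3].T+T[:3,3]
G=np.stack([np.cos(Y)*(P[...,0]-C[0])+np.sin(Y)*(P[...,1]-C[1]),-np.sin(Y)*(P[...,0]-C[0])+np.cos(Y)*(P[...,1]-C[1]),P[...,2]],-1)
m=(G[...,2]>.06)&(z>0)&(np.abs(G[...,1])<.04)&(G[...,0]<-.08)&(G[...,0]>-.15)
g=G[m];print(len(g),np.percentile(g,[1,50,99],axis=0).round(4))
for a in np.arange(-.13,-.08,.005):
    q=g[(g[:,0]>a)&(g[:,0]<a+.005)]
    if len(q)>30: print(round(a,3),q[:,1].min().round(4),q[:,1].max().round(4),q[:,2].max().round(4))
# circle fit in y,z for upper surface
q=g[(g[:,0]>-.12)&(g[:,0]<-.09)&(g[:,2]>.08)]
A=np.c_[2*q[:,1],2*q[:,2],np.ones(len(q))];s=np.linalg.lstsq(A,(q[:,1]**2+q[:,2]**2),rcond=None)[0];print('circ',s[:2],np.sqrt(s[2]+s[0]**2+s[1]**2))
m=(G[...,2]>.15)&(z>0)&(np.abs(G[...,1])<.03)&(G[...,0]>-.04)&(np.abs(G[...,0])<.03)
g=G[m];print('cap',len(g),np.percentile(g,[1,50,99],axis=0).round(4))
E
```

```text
25869 [[-0.126  -0.0395  0.0787]
 [-0.1195  0.0008  0.283 ]
 [-0.0917  0.0395  0.2984]]
-0.13 -0.038 0.036 0.3
-0.125 -0.04 0.04 0.2985
-0.12 -0.04 0.04 0.2939
-0.115 -0.0397 0.0382 0.2889
-0.11 -0.0396 0.0375 0.2847
-0.105 -0.0365 0.0345 0.2576
-0.1 -0.0364 0.0344 0.2547
-0.095 -0.0194 0.0162 0.0947
-0.09 -0.0173 0.0149 0.0922
circ [-0.00226139  0.18710893] 0.08659189907164325
cap 3359 [[-0.0216 -0.0209  0.1538]
 [-0.0162 -0.0008  0.1733]
 [-0.0048  0.0189  0.1802]]
```

```bash
sed -i 's/C=np.array.*;Y/C=np.array([.5508,-.172]);Y/' h.py; cat >> h.py <<'E'
def knob(t,back=0,x=-.107):
    t=np.radians(t);Rg=Rt(Y+np.pi/2,t);g=g2w([x,0,.075]);go(g+Rg.as_matrix()[:,2]*(.005-back),Rg)
E
python3 -c "
from h import *
knob(-28,.07);knob(-28,0)"
```

```text
d [29.3 -0.1 67.5] r [ -0.06 -27.99  -0.27] t 4.68
d [-3.600e+00  1.000e-01  1.293e+02] r [ -0.06 -27.99  -0.27] t 4.68
```

```bash
python3 -m handwheel '[{"dx":29,"dy":0,"dz":40,"rx":0,"ry":-28,"rz":-0.3,"fingers":60},{"dx":29,"dy":0,"dz":67,"rx":0,"ry":-28,"rz":-0.3,"fingers":60},{"dx":29,"dy":0,"dz":67,"rx":0,"ry":-28,"rz":-0.3,"fingers":60},{"dx":29,"dy":0,"dz":67,"rx":0,"ry":-28,"rz":-0.3,"fingers":60},{"dx":29,"dy":0,"dz":67,"rx":0,"ry":-28,"rz":-0.3,"fingers":60}]'; python3 -c "
from h import *
knob(-28,0);print(monitor.state()['joints'])
c=camera('side');save(c,'s2')"
```

```text
time_s: 5.1
eef_pos: [0.4399, -0.1635, 0.1325]
tool_rot: [-3.141, 0.485, 1.775]
wrist_force: [0.1, -0.2, -1.1]
width: 0.0599
d [-0.3 -0.1 70.2] r [ 0.02 -0.21  0.09] t 5.1
[-0.00569376  0.20222534  2.1939167  -0.71153929  0.77336476 -1.25414163]
```

View pics/s2.png

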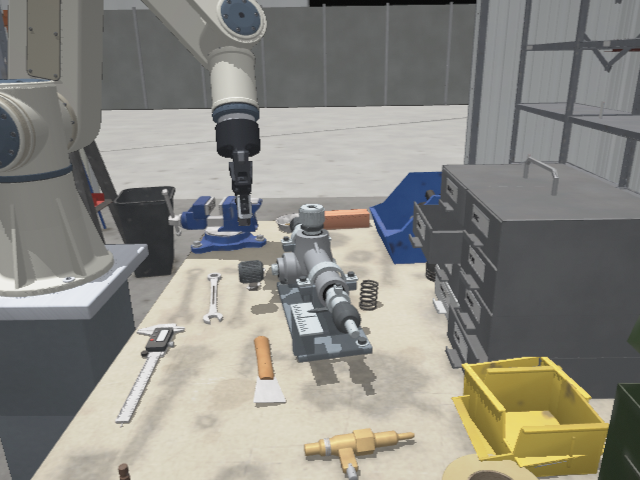

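```bash
python3 -m handwheel '[{"dx":0,"dy":0,"dz":30,"rx":0,"ry":0,"rz":0,"fingers":60},{"dx":0,"dy":0,"dz":55,"rx":0,"ry":0,"rz":0,"fingers":60},{"dx":0,"dy":0,"dz":70,"rx":0,"ry":0,"rz":0,"fingers":60},{"dx":0,"dy":0,"dz":70,"rx":0,"ry":0,"rz":0,"fingers":60}]'; python3 -c "
from h import *
knob(-28,0)
st=monitor.state();c=camera('wrist');save(c,'w3')"
```

```text
time_s: 5.48
eef_pos: [0.4448, -0.1962, 0.0685]
tool_rot: [-3.134, 0.479, 1.777]
wrist_force: [-1.1, -0.3, -0.1]
width: 0.0602
d [-0.9  1.7 -1.9] r [-0.32 -0.57  0.18] t 5.48
```

View pics/w3.png

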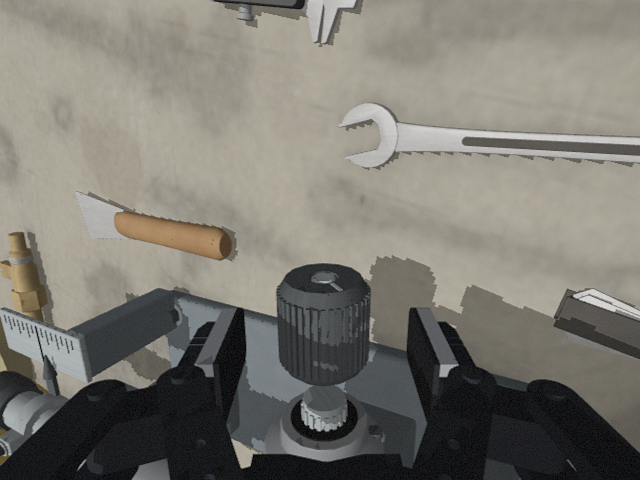

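```bash
python3 -m handwheel '[{"dx":0,"dy":0,"dz":0,"rx":0,"ry":0,"rz":0,"fingers":30},{"dx":0,"dy":0,"dz":0,"rx":0,"ry":0,"rz":0,"fingers":30},{"dx":0,"dy":0,"dz":0,"rx":0,"ry":0,"rz":0,"fingers":30},{"dx":0,"dy":0,"dz":0,"rx":0,"ry":0,"rz":0,"fingers":30},{"dx":0,"dy":0,"dz":0,"rx":0,"ry":0,"rz":0,"fingers":30}]'; python3 -c "
from h import *
knob(-28,0);st=monitor.state();print(st['wrist_force'],st['wrist_torque'])"
```

```text
time_s: 5.95
eef_pos: [0.4466, -0.1954, 0.0713]
tool_rot: [-3.14, 0.482, 1.776]
wrist_force: [-0.4, 0.1, 1.2]
width: 0.03
d [ 0.  -0.3  0.8] r [-0.01 -0.41  0.15] t 5.95
[-0.38318045  0.13115296  1.15601306] [ 0.11605725 -0.02792311  0.05904256]
```

```bash
python3 -c "
from h import *
st=monitor.state();print(st['width'])
c=camera('wrist');save(c,'w4')"
```

```text
0.030040721788397624
```

View pics/w4.png

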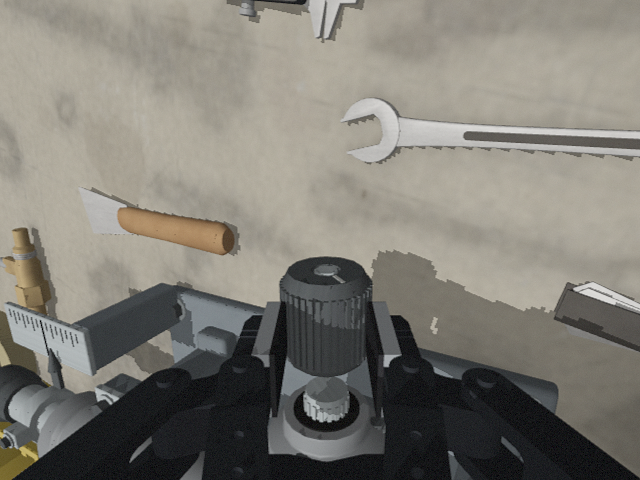

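```bash
python3 -m handwheel '[{"dx":0,"dy":0,"dz":0,"rx":0,"ry":0,"rz":0,"fingers":22},{"dx":0,"dy":0,"dz":0,"rx":0,"ry":0,"rz":0,"fingers":22}]'; python3 -c "
from h import *
knob(-28,0);st=monitor.state();print(st['wrist_force'],st['wrist_torque'])"
```

```text
time_s: 6.17
eef_pos: [0.4467, -0.1955, 0.0715]
tool_rot: [-3.14, 0.482, 1.776]
wrist_force: [-1.5, 5.0, 12.6]
width: 0.0248
d [ 0.2 -0.3  1. ] r [-0.02 -0.38  0.15] t 6.17
[-1.45743442  5.03653987 12.60141411] [-0.06099021  0.17484369 -0.03064552]
```

```bash
python3 -m handwheel '[{"dx":0,"dy":0,"dz":0,"rx":0,"ry":0,"rz":0,"fingers":22}]'; python3 -c "
from h import *
st=monitor.state()
c=camera('wrist');save(c,'w5');cv2.imwrite('pics/w5z.png',cv2.resize(c['img'][240:480,200:460,::-1],None,fx=3,fy=2.5))
T=T_wc(c,st);z=c['z_map'];v,u=np.mgrid[0:480,0:640]
Pt=np.stack([(u-c['cx'])/c['fx']*z,(v-c['cy'])/c['fy']*z,z],-1)@np.array(c['T_tool_cam'])[:3,:3].T+np.array(c['T_tool_cam'])[:3,3]
for r in (300,320,340,360,380): print(r,[ (Pt[r,k]*1000).round(0).tolist() for k in (255,265,272,276,290,325,360,374,378,385,395)])
c=camera('side');save(c,'s5');cv2.imwrite('pics/s5z.png',cv2.resize(c['img'][190:340,180:380,::-1],None,fx=4,fy=4))"
```

```text
time_s: 6.25
eef_pos: [0.4467, -0.1955, 0.0716]
tool_rot: [-3.14, 0.482, 1.776]
wrist_force: [-2.8, 5.4, 11.8]
width: 0.0248
300 [[-49.0, 51.0, 107.0], [-42.0, 49.0, 104.0], [-37.0, 48.0, 102.0], [-34.0, 46.0, 99.0], [-13.0, -11.0, -16.0], [-0.0, -13.0, -20.0], [12.0, -12.0, -17.0], [28.0, 30.0, 66.0], [30.0, 30.0, 65.0], [34.0, 29.0, 64.0], [39.0, 28.0, 62.0]]
320 [[-25.0, -8.0, -25.0], [-21.0, -8.0, -25.0], [-18.0, -11.0, -31.0], [-17.0, -11.0, -32.0], [-12.0, -10.0, -29.0], [-0.0, -6.0, -22.0], [12.0, -3.0, -17.0], [16.0, -11.0, -30.0], [17.0, -11.0, -31.0], [21.0, -7.0, -24.0], [24.0, -7.0, -24.0]]
340 [[-23.0, -7.0, -37.0], [-19.0, -11.0, -43.0], [-17.0, -11.0, -43.0], [-15.0, -11.0, -43.0], [-12.0, -3.0, -31.0], [-0.0, 2.0, -22.0], [12.0, 4.0, -19.0], [15.0, -11.0, -43.0], [16.0, -12.0, -44.0], [18.0, -11.0, -44.0], [22.0, -7.0, -36.0]]
360 [[-19.0, -14.0, -57.0], [-17.0, -12.0, -55.0], [-15.0, -13.0, -56.0], [-15.0, -9.0, -51.0], [-12.0, 3.0, -33.0], [-0.0, 10.0, -22.0], [12.0, 10.0, -22.0], [14.0, -9.0, -51.0], [15.0, -10.0, -52.0], [16.0, -13.0, -56.0], [19.0, -14.0, -57.0]]
380 [[-18.0, -12.0, -64.0], [-16.0, -13.0, -65.0], [-14.0, -12.0, -64.0], [-14.0, -7.0, -57.0], [-12.0, 10.0, -35.0], [-1.0, 37.0, 2.0], [20.0, 78.0, 57.0], [14.0, -3.0, -52.0], [14.0, -8.0, -58.0], [15.0, -13.0, -65.0], [18.0, -12.0, -64.0]]
```

View pics/w5z.png

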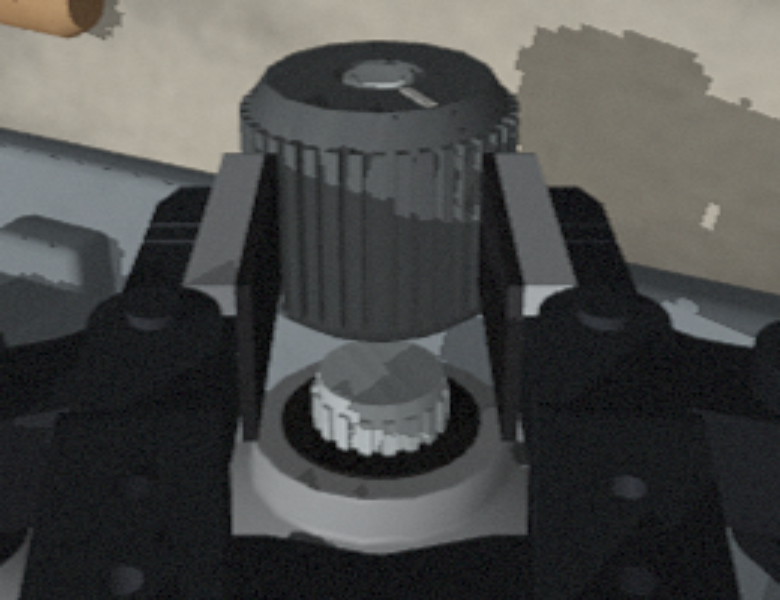

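View pics/s5z.png

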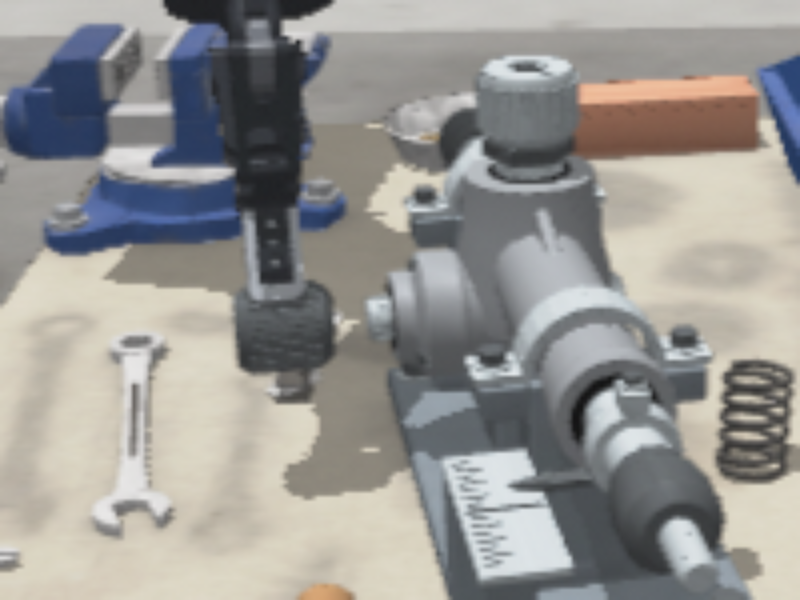

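```bash
python3 -m handwheel '[{"dx":0,"dy":0,"dz":0,"rx":0,"ry":0,"rz":0,"fingers":60},{"dx":0,"dy":0,"dz":0,"rx":0,"ry":0,"rz":0,"fingers":60},{"dx":0,"dy":0,"dz":0,"rx":0,"ry":0,"rz":0,"fingers":60},{"dx":0,"dy":0,"dz":14,"rx":0,"ry":0,"rz":0,"fingers":60},{"dx":0,"dy":0,"dz":28,"rx":0,"ry":0,"rz":0,"fingers":60}]'; python3 -c "
from h import *
knob(-28,-.028)
st=monitor.state()
c=camera('side');save(c,'s6');cv2.imwrite('pics/s6z.png',cv2.resize(c['img'][190:340,180:380,::-1],None,fx=4,fy=4))"
```

```text
time_s: 6.77
eef_pos: [0.4493, -0.2082, 0.0459]
tool_rot: [-3.14, 0.481, 1.776]
wrist_force: [0.1, 0.0, 0.0]
width: 0.0598
d [-0.3 -0.3  0.3] r [-0.   -0.42  0.15] t 6.77
```

View pics/s6z.png

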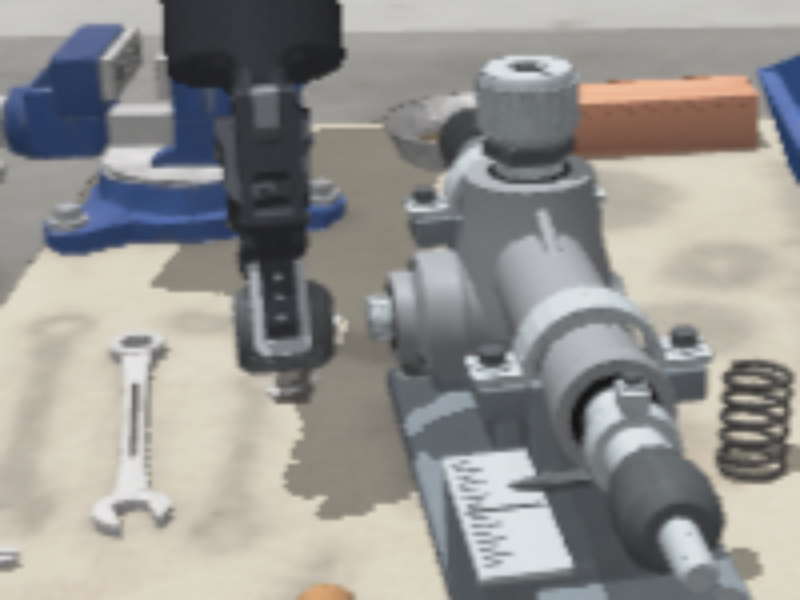

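```bash
python3 -m handwheel '[{"dx":0,"dy":0,"dz":0,"rx":0,"ry":0,"rz":0,"fingers":28},{"dx":0,"dy":0,"dz":0,"rx":0,"ry":0,"rz":0,"fingers":28},{"dx":0,"dy":0,"dz":0,"rx":0,"ry":0,"rz":0,"fingers":28},{"dx":0,"dy":0,"dz":0,"rx":0,"ry":0,"rz":0,"fingers":28},{"dx":0,"dy":0,"dz":0,"rx":0,"ry":0,"rz":0,"fingers":28}]'; python3 -c "
from h import *
knob(-28,-.028);knob(-20,-.028);knob(-13,-.028);knob(0,-.028)
st=monitor.state();print(st['wrist_force'],st['wrist_torque'])"
```

```text
time_s: 7.23
eef_pos: [0.4483, -0.2086, 0.0464]
tool_rot: [-3.138, 0.482, 1.776]
wrist_force: [-1.2, -4.8, 0.6]
width: 0.0346
d [0.1 0.7 0.6] r [-0.14 -0.37  0.16] t 7.23
d [4.6 0.7 0.3] r [-0.15  7.63  0.15] t 7.23
d [ 8.6  0.7 -0.5] r [-0.16 14.63  0.14] t 7.23
d [15.6  0.8 -3.2] r [-0.17 27.63  0.12] t 7.23
[-1.20080771 -4.79622928  0.57020721] [-0.45846843  0.26405221 -0.12024724]
```

```bash
python3 -m handwheel '[{"dx":3.2,"dy":0,"dz":-0.2,"rx":0,"ry":5.6,"rz":0,"fingers":28},{"dx":6.4,"dy":0,"dz":-0.6,"rx":0,"ry":11.2,"rz":0,"fingers":28},{"dx":9.5,"dy":0,"dz":-1.4,"rx":0,"ry":16.8,"rz":0,"fingers":28},{"dx":12.6,"dy":0,"dz":-2.5,"rx":0,"ry":22.4,"rz":0,"fingers":28},{"dx":15.5,"dy":0,"dz":-3.9,"rx":0,"ry":28,"rz":0,"fingers":28}]'; python3 -c "
from h import *
knob(0,-.028);knob(28,-.028)
st=monitor.state();print(st['wrist_force'],st['wrist_torque'],st['joints'])
c=camera('wrist');save(c,'w7')
import pickle;pickle.dump((st,c),open('w7.pkl','wb'))"
```

```text
time_s: 7.65
eef_pos: [0.4458, -0.1967, 0.043]
tool_rot: [-3.132, 0.101, 1.777]
wrist_force: [-10.7, -38.6, -14.9]
width: 0.0339
d [3.2 0.8 0.7] r [-0.56  5.8   0.16] t 7.65
d [18.2  0.8 -4.7] r [-5.90e-01  3.38e+01  2.00e-02] t 7.65
[-10.67396609 -38.64354241 -14.87431924] [-5.82740358  1.60095305 -0.29469928] [-0.35208893  0.37900128  2.0949675  -0.1554023   0.62815285 -2.00415388]
```

View pics/w7.png

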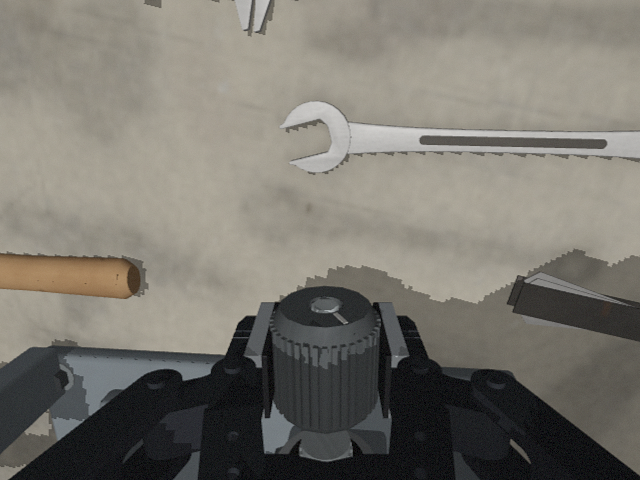

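```bash
python3 -m handwheel '[{"dx":0,"dy":0,"dz":0,"rx":0,"ry":0,"rz":0,"fingers":28}]'; python3 -c "
from h import *
knob(0,-.028)
st=monitor.state();print(st['wrist_force'],st['wrist_torque'])
c=camera('side');save(c,'s7');cv2.imwrite('pics/s7z.png',cv2.resize(c['img'][190:340,180:380,::-1],None,fx=4,fy=4))"
```

```text
time_s: 7.78
eef_pos: [0.4457, -0.1971, 0.0429]
tool_rot: [-3.132, 0.101, 1.771]
wrist_force: [0.2, -3.4, 7.8]
width: 0.0342
d [3.6 1.  0.5] r [-0.58  5.8  -0.14] t 7.78
[ 0.22126904 -3.36214211  7.81590285] [-0.58682035 -0.13057229  0.58300217]
```

View pics/s7z.png

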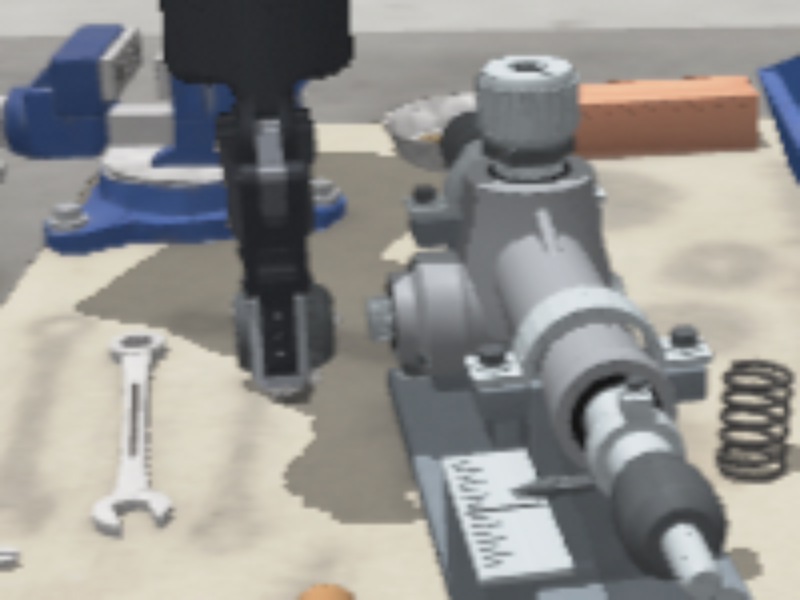

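```bash
python3 -m handwheel '[{"dx":2.0,"dy":0,"dz":0,"rx":0,"ry":3.4,"rz":0,"fingers":28},{"dx":3.9,"dy":0,"dz":-0.2,"rx":0,"ry":6.8,"rz":0,"fingers":28},{"dx":5.8,"dy":0,"dz":-0.5,"rx":0,"ry":10.2,"rz":0,"fingers":28},{"dx":7.8,"dy":0,"dz":-0.9,"rx":0,"ry":13.6,"rz":0,"fingers":28},{"dx":9.6,"dy":0,"dz":-1.4,"rx":0,"ry":17,"rz":0,"fingers":28}]'; python3 -c "
from h import *
knob(0,-.028);knob(28.5,-.028)"
```

```text
time_s: 8.25
eef_pos: [0.4439, -0.1878, 0.0434]
tool_rot: [-3.132, -0.193, 1.772]
wrist_force: [-2.9, -10.8, 2.6]
width: 0.0341
d [-6.2  0.9  0.2] r [ -0.56 -11.09  -0.03] t 8.25
d [10.1  0.9 -0.7] r [-0.53 17.41 -0.17] t 8.25
```

```bash
python3 -m handwheel '[{"dx":2.0,"dy":0,"dz":-0.1,"rx":0,"ry":3.5,"rz":0,"fingers":28},{"dx":4.0,"dy":0,"dz":-0.2,"rx":0,"ry":7,"rz":0,"fingers":28},{"dx":6.0,"dy":0,"dz":-0.6,"rx":0,"ry":10.5,"rz":0,"fingers":28},{"dx":8.0,"dy":0,"dz":-1.0,"rx":0,"ry":14,"rz":0,"fingers":28},{"dx":8.0,"dy":0,"dz":-1.0,"rx":0,"ry":14,"rz":0,"fingers":28}]'; cat > shots.py <<'E'
from h import *
import pickle,sys
k=sys.argv[1]
knob(0,-.028);knob(28.5,-.028)
st=monitor.state();c=camera('top');save(c,'t'+k);cv2.imwrite('pics/t%sz.png'%k,cv2.resize(c['img'][220:300,360:480,::-1],None,fx=6,fy=6,interpolation=2))
pickle.dump((st,c),open('t%s.pkl'%k,'wb'))
c=camera('side');save(c,'s'+k);cv2.imwrite('pics/s%sz.png'%k,cv2.resize(c['img'][270:370,260:390,::-1],None,fx=6,fy=6,interpolation=2))
pickle.dump((st,c),open('s%s.pkl'%k,'wb'))
E
python3 shots.py 8
```

```text
time_s: 8.67
eef_pos: [0.4424, -0.1805, 0.0457]
tool_rot: [-3.13, -0.441, 1.767]
wrist_force: [-0.2, -6.4, 16.9]
width: 0.0344
d [-13.8   1.   -2.4] r [ -0.57 -25.26  -0.22] t 8.67
d [2.1 0.9 0.7] r [-0.49  3.24 -0.35] t 8.67
```

View pics/t8z.png

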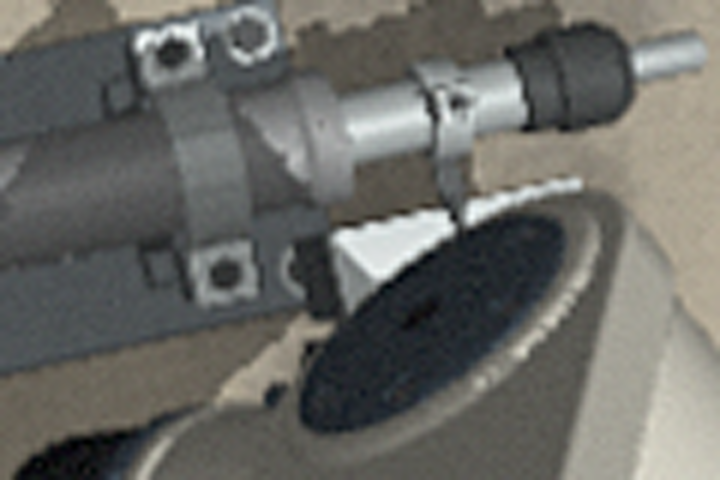

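View pics/s8z.png

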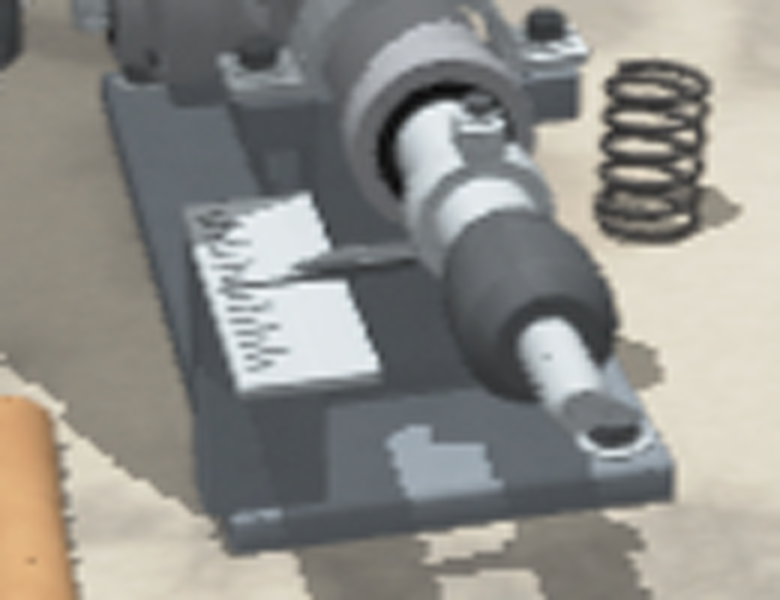

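```bash
python3 -c "
from sc import *
meas('s8.pkl',(225,290),(290,283),(288,275),260,270,6)
st,c=pickle.load(open('s8.pkl','rb'))
for x in (-.057,-.045,-.0318): print(((proj(c,g2w([x,-.195,.086]))-[260,270])*6).round(1))
print(models.landmark_of('pointer_tip',c)[:1] if 0 else '')
"
```

```text
line dir deg 11.277054170002822 tip ahead mm -1.4377689400904938 gear [-0.05496438 -0.19740317  0.086     ] [-0.04055274 -0.197485    0.086     ] [-0.04117266 -0.19891927  0.0888    ]
[214.2 285.8]
[268.2 279.9]
[327.1 273.4]
```

```bash
python3 -m handwheel '[{"dx":0,"dy":0,"dz":0,"rx":0,"ry":0,"rz":0,"fingers":60},{"dx":0,"dy":0,"dz":0,"rx":0,"ry":0,"rz":0,"fingers":60},{"dx":0,"dy":0,"dz":0,"rx":0,"ry":0,"rz":0,"fingers":60},{"dx":0,"dy":0,"dz":-30,"rx":0,"ry":0,"rz":0,"fingers":60},{"dx":0,"dy":0,"dz":-70,"rx":0,"ry":0,"rz":0,"fingers":60}]'; python3 -c "
from h import *
go(g2w([-.06,-.15,.2]),Rt(Y+np.pi/2))"
```

```text
time_s: 9.18
eef_pos: [0.4448, -0.2049, 0.1063]
tool_rot: [-3.121, -0.446, 1.764]
wrist_force: [1.1, -0.9, 0.5]
width: 0.0602
d [ -84.7   48.7 -145.4] r [ -1.07 -25.54  -0.25] t 9.18
```

```bash
python3 -m handwheel '[{"dx":-10,"dy":0,"dz":-30,"rx":0,"ry":0,"rz":0,"fingers":60},{"dx":-40,"dy":20,"dz":-80,"rx":-1,"ry":-12,"rz":0,"fingers":60},{"dx":-85,"dy":49,"dz":-120,"rx":-1,"ry":-25.5,"rz":0,"fingers":60},{"dx":-85,"dy":49,"dz":-145,"rx":-1,"ry":-25.5,"rz":0,"fingers":60},{"dx":-85,"dy":49,"dz":-145,"rx":-1,"ry":-25.5,"rz":0,"fingers":60}]'; cat > wl.py <<'E'
from h import *
import pickle,sys
k=sys.argv[1]
go(g2w([-.06,-.15,.2]),Rt(Y+np.pi/2))
st=monitor.state();c=camera('wrist');save(c,'w'+k);pickle.dump((st,c),open('w%s.pkl'%k,'wb'))
u=proj(c,g2w([-.04,-.195,.087]),st).round();x0,y0=int(u[0])-60,int(u[1])-50;x0=max(x0,0)
print('crop',x0,y0)
cv2.imwrite('pics/w%sz.png'%k,cv2.resize(c['img'][y0:y0+100,x0:x0+120,::-1],None,fx=6,fy=6,interpolation=2))
for n in ['pointer_tip','scale_mark','cap_groove','cap_grip']:
    for d in models.landmark_of(n,c)[:1]:
        zz={'pointer_tip':.0888,'scale_mark':.086,'cap_grip':.165,'cap_groove':.18,'knob_grip':.075}[n]
        p=atz(c,d['location'],zz,st);print(n,np.round(d['location'],1),round(d['conf'],2),w2g(p).round(4))
E
python3 wl.py 9
```

```text
time_s: 9.6
eef_pos: [0.5272, -0.3354, 0.2057]
tool_rot: [3.134, 0.015, 1.768]
wrist_force: [0.1, 0.5, -0.7]
width: 0.0598
d [ 5.3 -4.1  5.6] r [ 0.43  0.85 -0.3 ] t 9.6
crop 212 196
pointer_tip [272.6 243.8] 0.82 [-0.0421 -0.194   0.0888]
cap_groove [595.9 393.8] 0.88 [ 0.0072 -0.0181  0.18  ]
cap_grip [620.4 365.5] 0.91 [0.0008 0.0025 0.165 ]
```

View pics/w9z.png

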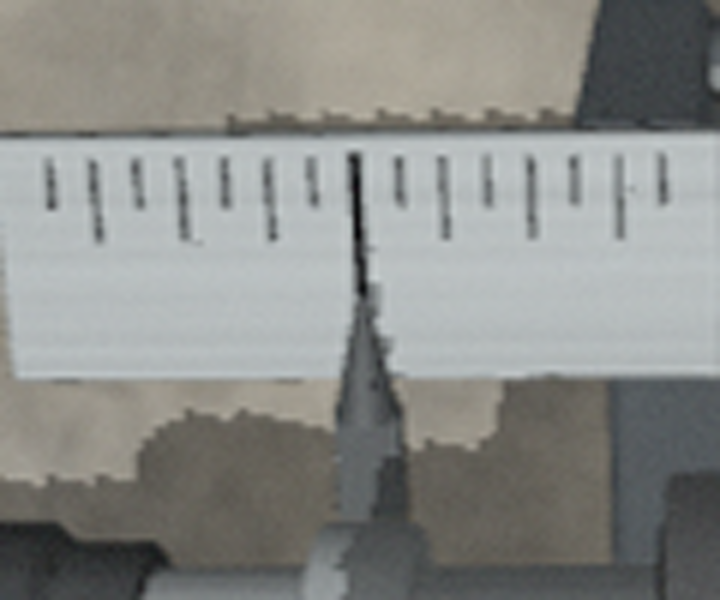

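View pics/w9.png

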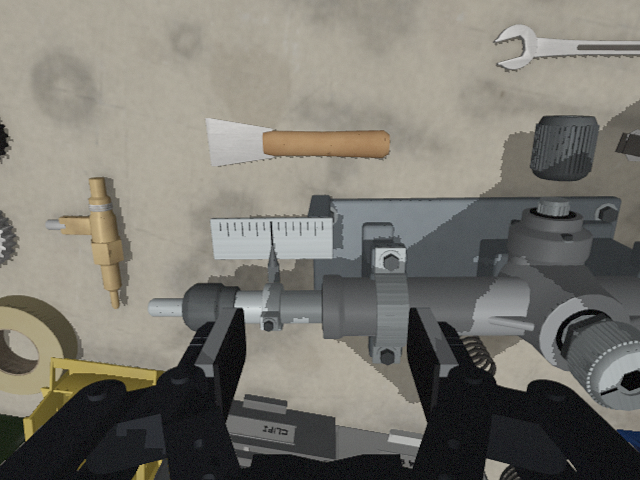

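```bash
python3 -c "
from sc import *
meas('w9.pkl',(353,155),(362.5,285),(366,290),212,196,6)
meas('w9.pkl',(353,155),(362.5,285),(364,290),212,196,6)
st,c=pickle.load(open('w9.pkl','rb'))
im=c['img'][215:265,250:300,::-1];cv2.imwrite('pics/w9zz.png',cv2.resize(im,None,fx=12,fy=12,interpolation=0))"
```

```text
line dir deg 12.89909034377726 tip ahead mm 0.8064113854029603 gear [-0.05692843 -0.19487296  0.086     ] [-0.04129185 -0.19451902  0.086     ] [-0.04167133 -0.193721    0.0888    ]
line dir deg 12.89909034377726 tip ahead mm 0.5773022705731146 gear [-0.05692843 -0.19487296  0.086     ] [-0.04129185 -0.19451902  0.086     ] [-0.04167139 -0.19395016  0.0888    ]
```

View pics/w9zz.png

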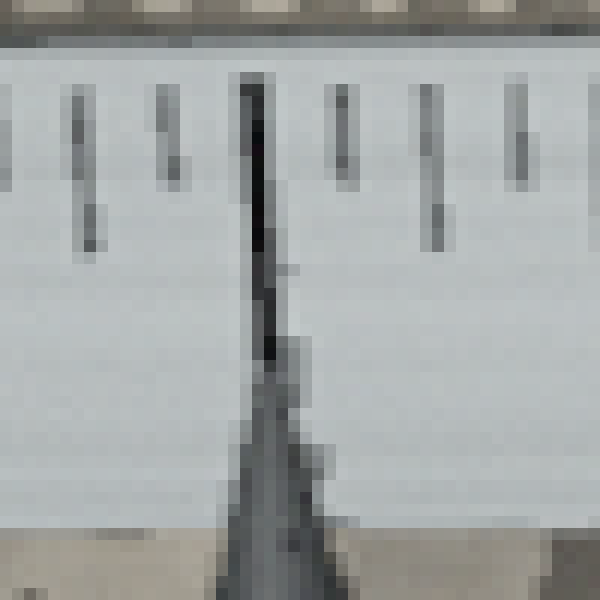

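```bash
python3 -m handwheel '[{"dx":-40,"dy":24,"dz":40,"rx":0.4,"ry":0.9,"rz":-0.3,"fingers":60},{"dx":-40,"dy":24,"dz":40,"rx":0.4,"ry":0.9,"rz":-0.3,"fingers":60},{"dx":-40,"dy":24,"dz":40,"rx":0.4,"ry":0.9,"rz":-0.3,"fingers":60}]'; python3 wl.py 10; python3 -c "
from h import *
import pickle
st,c=pickle.load(open('w10.pkl','rb'))
u=proj(c,g2w([-.04,-.195,.087]),st).round().astype(int);print(u-25)
im=c['img'][u[1]-25:u[1]+25,u[0]-25:u[0]+25,::-1];cv2.imwrite('pics/w10zz.png',cv2.resize(im,None,fx=12,fy=12,interpolation=0))"
```

```text
time_s: 10.1
eef_pos: [0.5542, -0.3681, 0.1569]
tool_rot: [-3.133, -0.017, 1.772]
wrist_force: [-1.0, 0.2, -1.2]
width: 0.0603
d [ 43.4 -24.4 -42.2] r [-0.49 -0.97 -0.08] t 10.1
crop 260 194
pointer_tip [319.7 241.9] 0.82 [-0.0416 -0.1954  0.0888]
scale_mark [322.1 244.3] 0.97 [-0.0392 -0.194   0.086 ]
[295 219]
```

View pics/w10zz.png

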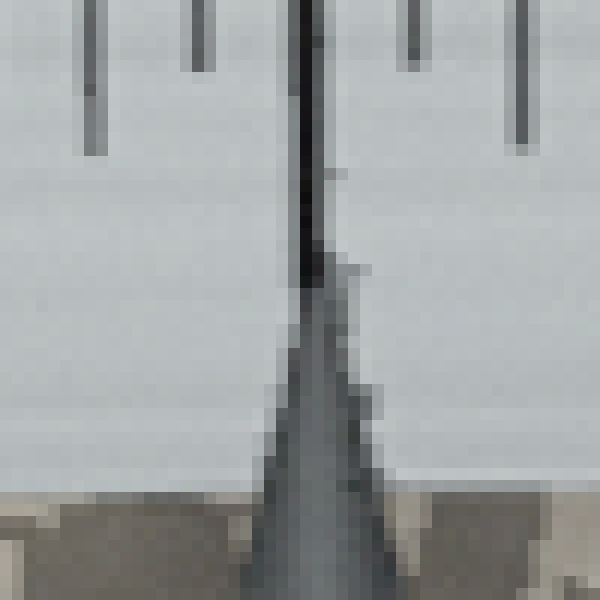

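```bash
python3 -c "
from h import *
knob(-1,.045);knob(-1,-.028)"
```

```text
d [192.2 -71.6  50. ] r [-0.26 -1.68 -0.02] t 10.35
d [190.1 -71.3 123. ] r [-0.26 -1.68 -0.02] t 10.35
```

```bash
python3 -m handwheel '[{"dx":20,"dy":-36,"dz":0,"rx":0,"ry":-0.5,"rz":0,"fingers":60},{"dx":55,"dy":-60,"dz":0,"rx":-0.2,"ry":-1.7,"rz":0,"fingers":60},{"dx":95,"dy":-71,"dz":0,"rx":-0.2,"ry":-1.7,"rz":0,"fingers":60},{"dx":135,"dy":-71,"dz":10,"rx":-0.2,"ry":-1.7,"rz":0,"fingers":60},{"dx":175,"dy":-71.5,"dz":22,"rx":-0.2,"ry":-1.7,"rz":0,"fingers":60}]'; python3 -c "
from h import *
knob(-1,.045);knob(-1,-.028)"
```

```text
time_s: 10.77
eef_pos: [0.4492, -0.2095, 0.1439]
tool_rot: [3.14, 0.02, 1.771]
wrist_force: [1.6, 0.8, -0.4]
width: 0.0599
d [17.6 -0.1 28.5] r [ 0.12  0.17 -0.11] t 10.77
d [ 17.8  -0.2 101.5] r [ 0.12  0.17 -0.11] t 10.77
```

```bash
python3 -m handwheel '[{"dx":17.5,"dy":0,"dz":15,"rx":0,"ry":0,"rz":0,"fingers":60},{"dx":17.8,"dy":0,"dz":45,"rx":0,"ry":0,"rz":0,"fingers":60},{"dx":17.8,"dy":0,"dz":80,"rx":0,"ry":0,"rz":0,"fingers":60},{"dx":17.8,"dy":0,"dz":101,"rx":0,"ry":0,"rz":0,"fingers":60},{"dx":17.8,"dy":0,"dz":101,"rx":0,"ry":0,"rz":0,"fingers":60}]'; python3 -c "
from h import *
knob(-1,-.028)"
```

```text
time_s: 11.18
eef_pos: [0.4443, -0.1937, 0.0386]
tool_rot: [-3.137, 0.016, 1.774]
wrist_force: [-1.5, 0.3, -0.1]
width: 0.0596
d [-0.8  1.6 -3.4] r [-0.28 -0.1   0.02] t 11.18
```

```bash
python3 -m handwheel '[{"dx":0,"dy":0,"dz":0,"rx":0,"ry":0,"rz":0,"fingers":28},{"dx":0,"dy":0,"dz":0,"rx":0,"ry":0,"rz":0,"fingers":28},{"dx":0,"dy":0,"dz":0,"rx":0,"ry":0,"rz":0,"fingers":28},{"dx":0,"dy":0,"dz":0,"rx":0,"ry":0,"rz":0,"fingers":28},{"dx":0,"dy":0,"dz":0,"rx":0,"ry":0,"rz":0,"fingers":28}]'; python3 -c "
from h import *
knob(-1,-.028);print(monitor.state()['wrist_torque'])"
```

```text
time_s: 11.6
eef_pos: [0.4473, -0.1943, 0.0429]
tool_rot: [3.141, 0.018, 1.772]
wrist_force: [-0.8, 9.5, 3.0]
width: 0.0344
d [ 0.5 -1.2  0.9] r [ 0.04  0.02 -0.08] t 11.6
[1.57109018 0.02090061 0.0669203 ]
```

```bash
python3 -m handwheel '[{"dx":0.6,"dy":0,"dz":0,"rx":0,"ry":1.1,"rz":0,"fingers":28},{"dx":1.3,"dy":0,"dz":0,"rx":0,"ry":2.2,"rz":0,"fingers":28},{"dx":1.3,"dy":0,"dz":0,"rx":0,"ry":2.2,"rz":0,"fingers":28}]'; python3 -c "
from h import *
knob(-1,-.028);print(monitor.state()['wrist_torque'])"
```

```text
time_s: 11.85
eef_pos: [0.4471, -0.1931, 0.0429]
tool_rot: [3.141, -0.022, 1.772]
wrist_force: [0.3, 11.7, 3.5]
width: 0.0346
d [-0.8 -1.1  0.9] r [ 0.03 -2.26 -0.09] t 11.85
[ 1.86073647  0.06547647 -0.02198729]
```

Turned 2.26°. Release, lift and check.

```bash
python3 -m handwheel '[{"dx":0,"dy":0,"dz":0,"rx":0,"ry":0,"rz":0,"fingers":62},{"dx":0,"dy":0,"dz":0,"rx":0,"ry":0,"rz":0,"fingers":62},{"dx":0,"dy":0,"dz":0,"rx":0,"ry":0,"rz":0,"fingers":62},{"dx":0,"dy":0,"dz":-30,"rx":0,"ry":0,"rz":0,"fingers":62},{"dx":0,"dy":0,"dz":-70,"rx":0,"ry":0,"rz":0,"fingers":62}]'; python3 -c "
from h import *
go(g2w([-.035,-.195,.175]),Rt(Y+np.pi/2))"
```

```text
time_s: 12.27
eef_pos: [0.4452, -0.1946, 0.1101]
tool_rot: [-3.137, -0.022, 1.773]
wrist_force: [1.3, -0.9, 0.7]
width: 0.062
d [-192.6   72.7  -69.6] r [-0.28 -1.29 -0.01] t 12.27
```

```bash
python3 -m handwheel '[{"dx":-20,"dy":0,"dz":-38,"rx":0,"ry":0,"rz":0,"fingers":62},{"dx":-50,"dy":10,"dz":-69,"rx":0,"ry":-1,"rz":0,"fingers":62},{"dx":-88,"dy":25,"dz":-69,"rx":0,"ry":-1.3,"rz":0,"fingers":62},{"dx":-125,"dy":40,"dz":-69,"rx":-0.3,"ry":-1.3,"rz":0,"fingers":62},{"dx":-162,"dy":55,"dz":-69,"rx":-0.3,"ry":-1.3,"rz":0,"fingers":62}]'; python3 -m handwheel '[{"dx":-30,"dy":17,"dz":0,"rx":0,"ry":0,"rz":0,"fingers":62},{"dx":-30,"dy":17,"dz":0,"rx":0,"ry":0,"rz":0,"fingers":62},{"dx":-30,"dy":17,"dz":0,"rx":0,"ry":0,"rz":0,"fingers":62}]'; python3 wl.py 11; python3 -c "
from h import *
import pickle
st,c=pickle.load(open('w11.pkl','rb'))
u=proj(c,g2w([-.04,-.195,.087]),st).round().astype(int);print(u-25)
im=c['img'][u[1]-25:u[1]+25,u[0]-25:u[0]+25,::-1];cv2.imwrite('pics/w11zz.png',cv2.resize(im,None,fx=12,fy=12,interpolation=0))"
```

```text
time_s: 12.68
eef_pos: [0.5354, -0.3465, 0.1793]
tool_rot: [3.134, 0.006, 1.773]
wrist_force: [0.7, 0.3, 0.2]
width: 0.0623
time_s: 12.93
eef_pos: [0.5571, -0.3717, 0.1771]
tool_rot: [3.137, 0.004, 1.772]
wrist_force: [-0.1, 0.6, -0.6]
width: 0.0621
d [ 46.8 -26.  -23.2] r [ 0.29  0.21 -0.09] t 12.93
crop 270 178
pointer_tip [330.  226.8] 0.75 [-0.0412 -0.1951  0.0888]
scale_mark [332.  229.2] 0.8 [-0.0389 -0.1938  0.086 ]
cap_groove [328.3 223.8] 0.6 [-0.0703 -0.1962  0.18  ]
cap_grip [328.9 229.1] 0.41 [-0.0635 -0.1959  0.165 ]
[305 203]
```

View pics/w11zz.png

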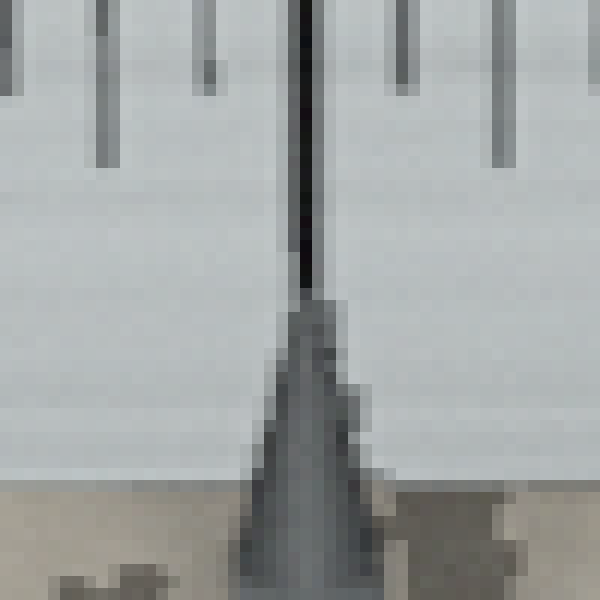

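```bash
cat >> h.py <<'E'
def capgo(z,deg=0): # deg clockwise from yaw Y+90
    go(g2w([0,0,z]),Rt(Y+np.pi/2-np.radians(deg)))
E
python3 -c "
from h import *
capgo(.205)"
```

```text
d [194.3  34.8 -28. ] r [0.26 0.17 0.02] t 13.18
```

```bash
python3 -m handwheel '[{"dx":25,"dy":5,"dz":-28,"rx":0.2,"ry":0.2,"rz":0,"fingers":70},{"dx":65,"dy":14,"dz":-28,"rx":0.2,"ry":0.2,"rz":0,"fingers":70},{"dx":105,"dy":23,"dz":-28,"rx":0.2,"ry":0.2,"rz":0,"fingers":70},{"dx":145,"dy":30,"dz":-28,"rx":0.2,"ry":0.2,"rz":0,"fingers":70},{"dx":180,"dy":35,"dz":-28,"rx":0.2,"ry":0.2,"rz":0,"fingers":70}]';python3 -m handwheel '[{"dx":14,"dy":0,"dz":0,"rx":0,"ry":0,"rz":0,"fingers":70},{"dx":14,"dy":0,"dz":0,"rx":0,"ry":0,"rz":0,"fingers":70},{"dx":14,"dy":0,"dz":0,"rx":0,"ry":0,"rz":0,"fingers":70}]'; python3 -c "
from h import *
import pickle
capgo(.205);capgo(.134)
st=monitor.state();c=camera('wrist');save(c,'w12');pickle.dump((st,c),open('w12.pkl','wb'));print(st['joints'])
for n in ['cap_groove','cap_grip']:
    for d in models.landmark_of(n,c)[:1]:
        zz={'cap_grip':.165,'cap_groove':.18}[n]
        p=atz(c,d['location'],zz,st);print(n,np.round(d['location'],1),round(d['conf'],2),w2g(p).round(4))
"
```

```text
time_s: 13.6
eef_pos: [0.5537, -0.1841, 0.2051]
tool_rot: [3.14, -0.0, 1.773]
wrist_force: [1.0, -0.0, 0.6]
width: 0.0698
time_s: 13.85
eef_pos: [0.5517, -0.1726, 0.2052]
tool_rot: [3.14, 0.001, 1.775]
wrist_force: [0.4, -0.4, 0.4]
width: 0.07
d [ 0.7 -0.7  0.2] r [0.1  0.03 0.11] t 13.85
d [ 0.8 -0.9 71.2] r [0.1  0.03 0.11] t 13.85
[-3.06028376e-01  2.92157247e-01  1.75015521e+00  4.34383885e-04
  1.09754384e+00 -2.08150015e+00]
cap_groove [297.7 294.2] 0.96 [ 0.0074 -0.0144  0.18  ]
cap_grip [331.4 269.2] 0.77 [0.0008 0.0017 0.165 ]
```

View pics/w12.png

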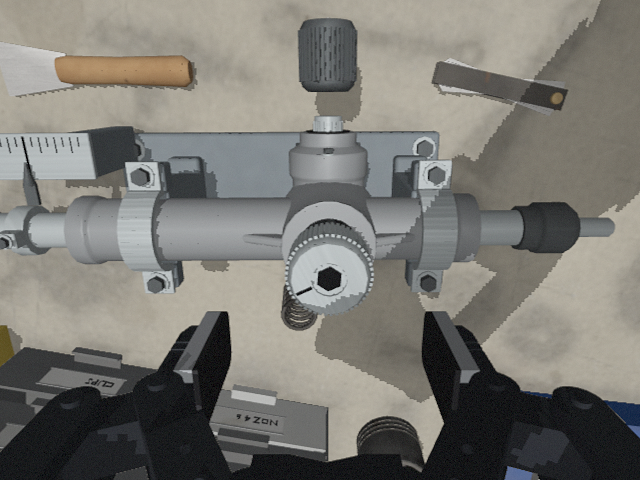

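```bash
python3 -c "
from h import *
import pickle
st,c=pickle.load(open('w12.pkl','rb'))
cv2.imwrite('pics/w12z.png',cv2.resize(c['img'][220:330,270:390,::-1],None,fx=6,fy=6,interpolation=2))
a=w2g(atz(c,(329,279),.1795,st));b=w2g(atz(c,(297,294),.1795,st));print(a,b,np.degrees(np.arctan2((b-a)[1],(b-a)[0]))+180)"
```

```text
[-0.00022361  0.00037701  0.1795    ] [ 0.0075474  -0.01476446  0.1795    ] 117.16810947549683
```

View pics/w12z.png

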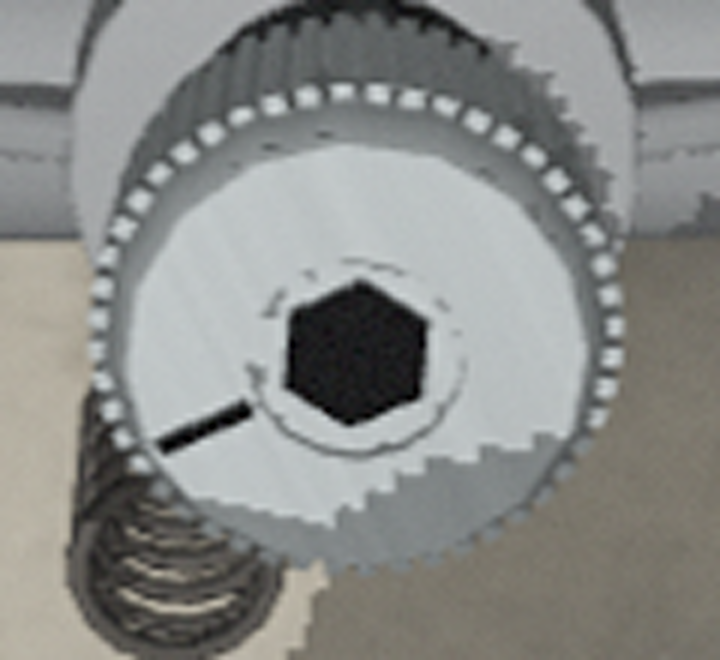

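```bash
python3 -m handwheel '[{"dx":1,"dy":-0.5,"dz":25,"rx":0,"ry":0,"rz":0,"fingers":65},{"dx":1,"dy":-0.6,"dz":50,"rx":0,"ry":0,"rz":0,"fingers":65},{"dx":1,"dy":-0.6,"dz":71,"rx":0,"ry":0,"rz":0,"fingers":65},{"dx":1,"dy":-0.6,"dz":71,"rx":0,"ry":0,"rz":0,"fingers":65},{"dx":1,"dy":-0.6,"dz":71,"rx":0,"ry":0,"rz":0,"fingers":65}]'; python3 -c "
from h import *
capgo(.134)
c=camera('side');save(c,'s13');cv2.imwrite('pics/s13z.png',cv2.resize(c['img'][150:300,220:420,::-1],None,fx=4,fy=4))
"
```

```text
time_s: 14.42
eef_pos: [0.5503, -0.1731, 0.1328]
tool_rot: [-3.141, -0.001, 1.772]
wrist_force: [0.1, 0.2, 0.2]
width: 0.0652
d [ 1.   0.7 -1.2] r [-0.06 -0.08 -0.09] t 14.42
```

View pics/s13z.png

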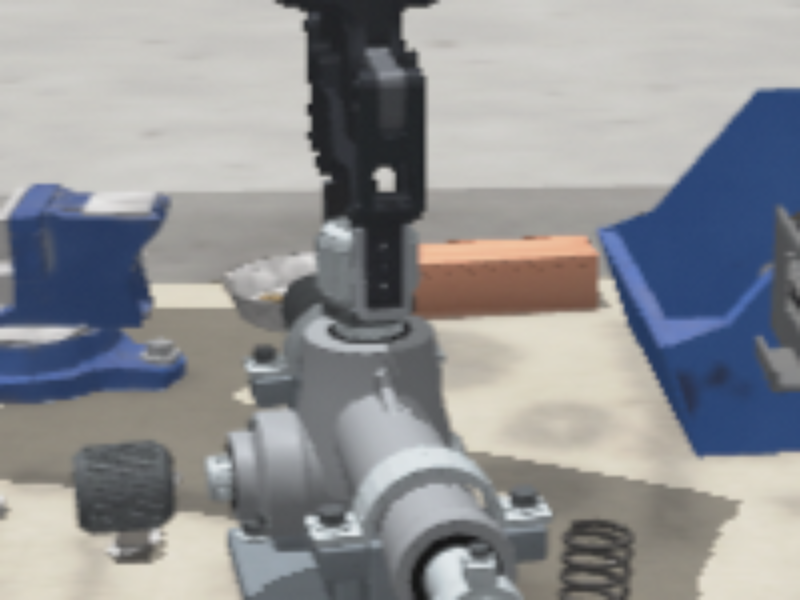

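```bash
python3 -m handwheel '[{"dx":1,"dy":0.5,"dz":-2,"rx":0,"ry":0,"rz":0,"fingers":30},{"dx":1,"dy":0.5,"dz":-2,"rx":0,"ry":0,"rz":0,"fingers":30},{"dx":1,"dy":0.5,"dz":-2,"rx":0,"ry":0,"rz":0,"fingers":30},{"dx":1,"dy":0.5,"dz":-2,"rx":0,"ry":0,"rz":0,"fingers":30},{"dx":1,"dy":0.5,"dz":-2,"rx":0,"ry":0,"rz":0,"fingers":30}]'; python3 -c "
from h import *
capgo(.134);st=monitor.state();print(st['wrist_torque'],st['joints'])"
```

```text
time_s: 14.88
eef_pos: [0.5525, -0.1712, 0.1379]
tool_rot: [3.138, 0.001, 1.773]
wrist_force: [-2.0, 2.1, 7.8]
width: 0.0405
d [-0.5 -1.8  3.9] r [ 0.22  0.04 -0.02] t 14.88
[ 0.36753005  0.33216089 -0.0631545 ] [-3.03880995e-01  3.68047487e-01  1.80970311e+00  1.56806115e-03
  9.60125829e-01 -2.07768849e+00]
```

```bash
python3 -m handwheel '[{"dx":0,"dy":-0.8,"dz":0,"rx":0,"ry":0,"rz":6,"fingers":30},{"dx":0,"dy":-0.8,"dz":0,"rx":0,"ry":0,"rz":12,"fingers":30},{"dx":0,"dy":-0.8,"dz":0.1,"rx":0,"ry":0,"rz":18,"fingers":30},{"dx":0,"dy":-0.8,"dz":0.1,"rx":0,"ry":0,"rz":24,"fingers":30},{"dx":0,"dy":-0.8,"dz":0.2,"rx":0,"ry":0,"rz":30,"fingers":30}]'; python3 -c "
from h import *
capgo(.137,30);st=monitor.state();print(st['wrist_torque'],st['wrist_force'])"
```

```text
time_s: 15.3
eef_pos: [0.5524, -0.1718, 0.1377]
tool_rot: [3.136, -0.001, 1.245]
wrist_force: [0.6, 0.1, 5.8]
width: 0.0404
d [-0.7 -1.4  0.7] r [ 0.31 -0.05 -0.28] t 15.3
[-0.16040838  0.00579675  0.11279252] [0.56016035 0.08943768 5.81550519]
```

```bash
python3 -m handwheel '[{"dx":0,"dy":0,"dz":0,"rx":0,"ry":0,"rz":6.5,"fingers":30},{"dx":0,"dy":0,"dz":0,"rx":0,"ry":0,"rz":13,"fingers":30},{"dx":0,"dy":0,"dz":0.1,"rx":0,"ry":0,"rz":19.5,"fingers":30},{"dx":0,"dy":0,"dz":0.1,"rx":0,"ry":0,"rz":26,"fingers":30},{"dx":0,"dy":0,"dz":0.2,"rx":0,"ry":0,"rz":32.5,"fingers":30}]';python3 -m handwheel '[{"dx":0,"dy":0,"dz":0,"rx":0,"ry":0,"rz":6.5,"fingers":30},{"dx":0,"dy":0,"dz":0,"rx":0,"ry":0,"rz":13,"fingers":30},{"dx":0,"dy":0,"dz":0.1,"rx":0,"ry":0,"rz":19.5,"fingers":30},{"dx":0,"dy":0,"dz":0.1,"rx":0,"ry":0,"rz":26,"fingers":30},{"dx":0,"dy":0,"dz":0.2,"rx":0,"ry":0,"rz":32.5,"fingers":30}]'; python3 -c "
from h import *
capgo(.137,95);st=monitor.state();print(st['wrist_torque'],st['wrist_force'],st['joints'])"
```

```text
time_s: 15.72
eef_pos: [0.552, -0.1723, 0.1375]
tool_rot: [3.137, -0.003, 0.677]
wrist_force: [-1.4, -3.0, 7.4]
width: 0.0406
time_s: 16.13
eef_pos: [0.5514, -0.1725, 0.1373]
tool_rot: [3.139, -0.003, 0.11]
wrist_force: [-2.5, -4.9, 9.2]
width: 0.0407
d [-0.5 -0.6  0.3] r [ 0.13 -0.18 -0.29] t 16.13
[-0.65368048  0.91714419  0.12805989] [-2.48269064 -4.88964276  9.24645201] [-3.05386549e-01  3.67864903e-01  1.81154419e+00 -9.30001844e-04
  9.58407163e-01 -4.14970420e-01]
```

```bash
python3 -m handwheel '[{"dx":0,"dy":0,"dz":0,"rx":0,"ry":0,"rz":6,"fingers":30},{"dx":0,"dy":0,"dz":0,"rx":0,"ry":0,"rz":12,"fingers":30},{"dx":0,"dy":0,"dz":0.1,"rx":0,"ry":0,"rz":17,"fingers":30},{"dx":0,"dy":0,"dz":0.1,"rx":0,"ry":0,"rz":17,"fingers":30}]'; python3 -c "
from h import *
capgo(.137,112);st=monitor.state();print(st['wrist_torque'])"; for i in 1; do python3 -m handwheel '[{"dx":0,"dy":0,"dz":0,"rx":0,"ry":0,"rz":2,"fingers":30},{"dx":0,"dy":0,"dz":0,"rx":0,"ry":0,"rz":3,"fingers":30},{"dx":0,"dy":0,"dz":0,"rx":0,"ry":0,"rz":3,"fingers":30}]'; done; python3 -c "
from h import *
capgo(.137,115);st=monitor.state();print(st['wrist_torque'])"
```

```text
time_s: 16.47
eef_pos: [0.5511, -0.1724, 0.1372]
tool_rot: [3.141, -0.003, -0.187]
wrist_force: [-4.1, -5.0, 10.2]
width: 0.0403
d [-0.3 -0.4  0.2] r [ 0.06 -0.17 -0.31] t 16.47
[-0.6438549   0.95721398 -0.0754899 ]
time_s: 16.72
eef_pos: [0.551, -0.1725, 0.1372]
tool_rot: [3.141, -0.003, -0.235]
wrist_force: [-5.0, -5.1, 9.5]
width: 0.0403
d [-0.3 -0.4  0.2] r [ 0.06 -0.17 -0.05] t 16.72
[-0.6352462   0.97074333 -0.11531857]
```

```bash
python3 -m handwheel '[{"dx":0,"dy":0,"dz":0,"rx":0,"ry":0,"rz":1,"fingers":30},{"dx":0,"dy":0,"dz":0,"rx":0,"ry":0,"rz":2,"fingers":30}]'; python3 -c "
from h import *
capgo(.137,117);st=monitor.state();print(st['wrist_torque'],st['tau'][5])";python3 -m handwheel '[{"dx":0,"dy":0,"dz":0,"rx":0,"ry":0,"rz":1,"fingers":30},{"dx":0,"dy":0,"dz":0,"rx":0,"ry":0,"rz":2,"fingers":30}]'; python3 -c "
from h import *
capgo(.137,119);st=monitor.state();print(st['wrist_torque'],st['tau'][5])"
```

```text
time_s: 16.88
eef_pos: [0.551, -0.1725, 0.1372]
tool_rot: [3.14, -0.003, -0.266]
wrist_force: [-4.7, -2.8, 10.0]
width: 0.0401
d [-0.3 -0.5  0.2] r [ 0.09 -0.17  0.13] t 16.88
[-0.43604445  0.91520974  2.24619595] 1.8229563161730766
time_s: 17.05
eef_pos: [0.5511, -0.1718, 0.1371]
tool_rot: [3.141, -0.003, -0.302]
wrist_force: [-3.5, 0.7, 8.6]
width: 0.0402
d [-0.3  0.3  0.1] r [ 0.02 -0.17  0.11] t 17.05
[0.16388083 0.60549876 2.18230543] 1.80910874158144
```

```bash
python3 -m handwheel '[{"dx":0,"dy":0,"dz":0,"rx":0,"ry":0,"rz":-6,"fingers":30},{"dx":0,"dy":0,"dz":0,"rx":0,"ry":0,"rz":-12,"fingers":30},{"dx":0,"dy":0,"dz":-0.1,"rx":0,"ry":0,"rz":-18,"fingers":30},{"dx":0,"dy":0,"dz":-0.1,"rx":0,"ry":0,"rz":-24,"fingers":30},{"dx":0,"dy":0,"dz":-0.2,"rx":0,"ry":0,"rz":-30,"fingers":30}]';python3 -m handwheel '[{"dx":0,"dy":0,"dz":0,"rx":0,"ry":0,"rz":-6,"fingers":30},{"dx":0,"dy":0,"dz":0,"rx":0,"ry":0,"rz":-12,"fingers":30},{"dx":0,"dy":0,"dz":-0.1,"rx":0,"ry":0,"rz":-18,"fingers":30},{"dx":0,"dy":0,"dz":-0.1,"rx":0,"ry":0,"rz":-24,"fingers":30},{"dx":0,"dy":0,"dz":-0.2,"rx":0,"ry":0,"rz":-30,"fingers":30}]';python3 -c "
from h import *
capgo(.137,28.5);st=monitor.state();print(st['wrist_torque'],st['tau'][5])"
```

```text
time_s: 17.47
eef_pos: [0.5514, -0.1718, 0.1373]
tool_rot: [3.14, -0.003, 0.225]
wrist_force: [-2.9, -0.2, 6.8]
width: 0.0405
time_s: 17.88
eef_pos: [0.5515, -0.1717, 0.1375]
tool_rot: [3.139, -0.002, 0.748]
wrist_force: [-1.9, 0.6, 6.5]
width: 0.0402
d [-0.8 -0.3  0.5] r [  0.19  -0.1  -30.23] t 17.88
[ 0.15200507  0.36850895 -0.14879546] 1.9290132075548172
```

```bash
python3 -m handwheel '[{"dx":0,"dy":0,"dz":0,"rx":0,"ry":0,"rz":-6.5,"fingers":30},{"dx":0,"dy":0,"dz":-0.1,"rx":0,"ry":0,"rz":-13,"fingers":30},{"dx":0,"dy":0,"dz":-0.1,"rx":0,"ry":0,"rz":-19.5,"fingers":30},{"dx":0,"dy":0,"dz":-0.2,"rx":0,"ry":0,"rz":-26,"fingers":30},{"dx":0,"dy":0,"dz":-0.2,"rx":0,"ry":0,"rz":-30,"fingers":30}]';python3 -c "
from h import *
import pickle
capgo(.137,28.5);st=monitor.state();print(st['wrist_torque'],st['tau'][5])
c=camera('wrist');save(c,'w14');pickle.dump((st,c),open('w14.pkl','wb'))
cv2.imwrite('pics/w14z.png',cv2.resize(c['img'][240:440,220:440,::-1],None,fx=3,fy=3,interpolation=2))
for d in models.landmark_of('cap_groove',c)[:1]:print(d)"
```

```text
time_s: 18.3
eef_pos: [0.5516, -0.1715, 0.1377]
tool_rot: [3.138, -0.001, 1.273]
wrist_force: [-0.7, 1.0, 6.5]
width: 0.0404
d [-0.7 -0.7  0.7] r [ 0.21 -0.06 -0.17] t 18.3
[ 0.30103142  0.35920308 -0.15454317] 0.484330952167511
{'location': [278.9, 385.1], 'conf': 0.57}
```

View pics/w14z.png

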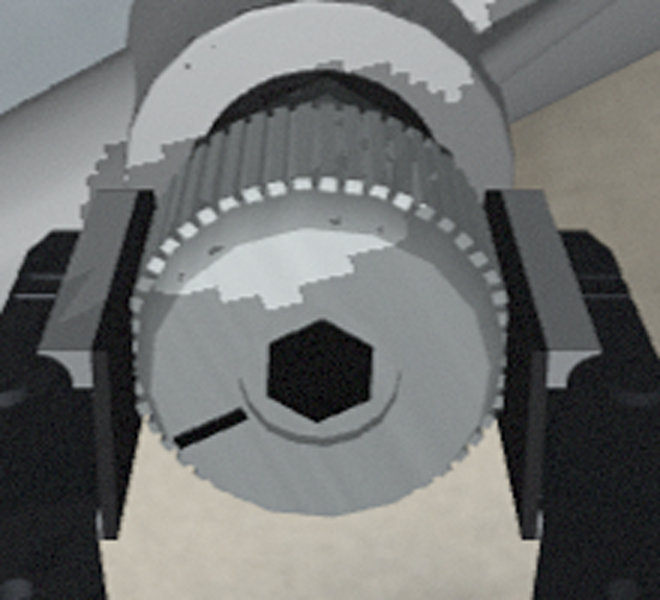

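```bash
python3 -c "
from h import *
import pickle
st,c=pickle.load(open('w14.pkl','rb'))
q=lambda x,y:(220+x/3,240+y/3)
a=w2g(atz(c,q(320,370),.1793,st));b=w2g(atz(c,q(177,442),.1793,st));e=w2g(atz(c,q(243,412),.1793,st))
print(a,b,e,np.hypot(*(b-a)[:2]))
for v in (b-a,b-e,e-a): print(np.degrees(np.arctan2(v[1],v[0]))+180)
# circle centre check
P=[w2g(atz(c,q(*p),.1785,st)) for p in [(322,184),(136,300),(503,298),(160,440),(487,435)]];print(np.round(P,4))"
```

```text
[-0.00060762  0.00095306  0.1793    ] [-4.54801642e-05 -1.69045643e-02  1.79300000e-01] [ 4.65875914e-05 -8.77095836e-03  1.79300000e-01] 0.01786647374364818
91.80303078902607
89.35147232759265
93.84894010811932
[[-0.0193  0.0114  0.1785]
 [-0.0168 -0.012   0.1785]
 [ 0.0013  0.0216  0.1785]
 [-0.0007 -0.0188  0.1785]
 [ 0.0158  0.0126  0.1785]]
```

```bash
python3 -c "
from h import *
c=camera('side');save(c,'s15');cv2.imwrite('pics/s15z.png',cv2.resize(c['img'][150:400,220:420,::-1],None,fx=2.4,fy=2.4,interpolation=2))
c=camera('top');cv2.imwrite('pics/t15z.png',cv2.resize(c['img'][200:350,250:480,::-1],None,fx=3.4,fy=3.4,interpolation=2))
st=monitor.state();print(st['time_s'],st['width'],st['wrist_force'])
for n in ['scraper','feeler_gauge','spare_spring','pointer_tip','scale_mark']: print(n,[(d['location'],round(d['conf'],2)) for d in models.landmark_of(n,c)[:1]])"
```

```text
18.5 0.04031838289618924 [-1.1552314   0.54937767  6.5831678 ]
scraper [([425.8, 287.6], 0.82)]
feeler_gauge [([278.5, 318.9], 0.8)]
spare_spring []
pointer_tip [([439.3, 257.8], 0.64)]
scale_mark [([436.5, 259.5], 0.61)]
```

View pics/t15z.png

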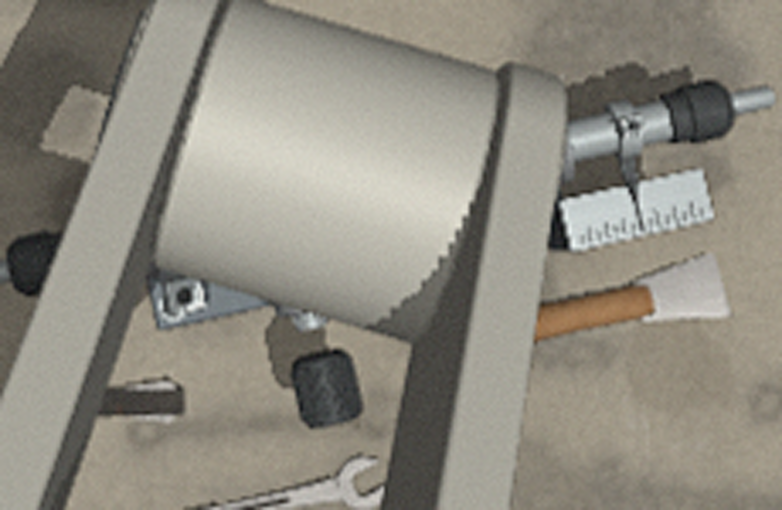

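View pics/s15z.png

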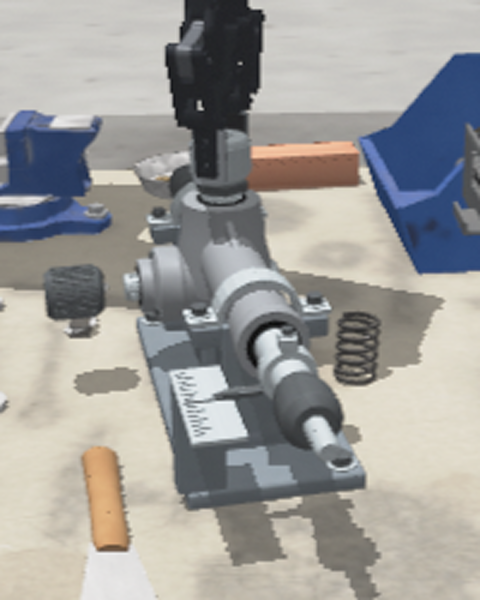

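The pointer stands on the centre line, the loose parts are where they were, and the cap is still gripped, so I am handing the job in.

```bash
python3 -c "
from h import *
print(order.sign_off())"
```

```text
the job is handed in; nothing more can be done
None
```

The rack is centred, and the cap was screwed in to its stop, backed off a quarter turn and is still gripped. I handed the job in at 18.5 s, and no verdict was reported.

- **Rack:** I turned the knob about 54°, let go and measured, then regripped for another 2.3° and let go. Seen from nearly overhead, the pointer then stood on the centre line to about 0.2 mm. The last top and side pictures, taken after the cap work, still show it there.
- **Cap:** The groove showed it about 117° from home. I turned it clockwise in one grasp until the torque jumped from about 0.1 to 2.2 N m at 117°. Then I backed it off 90°. The groove reads about 91°, to roughly 2°, and the opening is 40 mm on the 42 mm cap.
- **Loose parts:** The scraper and the feeler gauge were found where they had been. The network did not find the spring from above because the arm hid it. The side picture shows it upright in its place.

**What disagreed:**
- **Fingertips:** They stood about 17 mm behind the TCP, not 14 mm ahead as described. The first closing therefore caught only the top of the knob, with about 14 N. I saw it in the picture, opened, went 28 mm deeper and regripped.
- **Force peak:** The wrist force briefly read about 43 N during the first, fast part of the knob turn. It was gone within a row, and I turned more slowly after that.
- **End of the screwing-in:** The pads may have slipped about 1–2° on the cap once it had bottomed.

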